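# Sort the refill bottles by height into the rack under the sink

## Robot

A 7-joint arm with a two-finger parallel gripper is mounted at the origin on the work surface. World frame = base frame: x ahead of the robot, y to its left, z up, the work surface at z = 0. Lengths are in m, angles in rad, forces in N, time in s.
With the tool pointing down it reaches from about 0.425 to 1.025 m from the base axis. Payload 9.4 kg.
Tool frame: the origin (TCP) lies on the centre line of the jaws, within the pads' length; the fingertips stand 8 mm ahead of it and the grasp point (between the pads) lies 11 mm behind it (ctrl.tip_reach is the distance from the TCP to the fingertips, in m); z points along the fingers, y is the line along which they close (so a half turn about z gives the same grasp; the last joint's range is limited). The gripper opens to 93 mm and grips with 3 to 60 N. Pads are 15 mm wide; open, the fingers measure 128 mm over their backs; the gripper's body (75 mm by 188 mm) begins 65 mm behind the grasp point.
Start: joints at [1.209, 0.599, -0.003, 1.599, 0.002, 0.943, -0.08], TCP at [0.204, -0.696, 0.197] pointing down, gripper open.
Joint ranges: [-2.57, 2.57], [-0.35, 1.97], [-1.29, 1.29], [0.11, 2.56], [-1.05, 4.19], [0.11, 1.86], [-2.63, 2.63]. Speed limits (rad/s): [2.22, 2.22, 3.01, 3.01, 3.14, 3.14, 3.14].

## Interface

Orientations are given as a unit quaternion [w, x, y, z].
In Python, from rig import ctrl gives the robot as it stands.
- The arm moves only by the tool play_rows, never from a script. Its argument "deltas" is a list of rows, each an object with "twist": the turn, a rotation vector about the world's x, y, z in degrees, a list of three; "linear": the shift along the world's x, y, z in mm, a list of three; "jaw": the closure, from 0 (fully open) to 1 (shut). A call has exactly 5 rows; each row shifts and turns the commanded pose from where the row before left it; what a row does not reach is not made up. A row lasts 1/8 s, in which the tool goes at most 62.5 mm and 10.7 degrees, less where a joint would pass 70% of its speed; a pose out of reach is approached as far as the arm can. A call with a gripper value outside its range is refused whole. The fingers move at their own pace and stop on an object; "force" is the grip in N (left out, the last holds). Time passes only in rows, so rows that do not move let the fingers close, or fill a call up. It gives the time, the measured TCP pose, the force, the opening and the grip force at its end, in the units of the state.
- ctrl.state(): the state, without advancing time (a new reading comes with each control period).
- ctrl.read_camera(name): name is "scene" or "top"; returns the picture (480x640x3 uint8, red, green, blue); there is no depth.
- ctrl.camera_params(name): a dict with "mtx" (3x3 intrinsics, pixels), "D" ([k1, k2, p1, p2, k3] as OpenCV has them; the pictures are not rectified), "rvec" (rotation vector, rad) and "tvec" (3), from world to camera coordinates, as OpenCV has them. Camera axes: x right, y down, z forward; pixel columns grow to the right and rows downward; lengths in m; the calibration is good to about 2 mm. A picture is of the moment at which its call begins. camera_params takes no time and is no camera call.
- ctrl.finish_job(): hands the job in; it is judged then, once.
Trained networks look in the newest picture that a camera, given by its name, has taken for a name from the list of things; names that differ only in an ending like _2 or _b are one class to them, and where a whole thing is asked for, a point or a joint stands for the part that bears it (a point fixed in the world has none). Each returns a list of dicts, best first, with "score" (0 to 1); they miss things now and then, are a little off and sometimes report something else, mostly with a low value. They report only what shows in the picture. A call takes as long as a camera call. They do not tell look-alikes from the thing itself.
- ctrl.cut_out(camera, target): "region" (480x640 bool, what is visible of it) and "rect" ([centre column, centre row, width, height] in pixels, round what is visible of it).
- ctrl.landmark_of(camera, target): "location" ([column, row] in pixels: a listed point, or the origin of a listed thing).
The state is a dict: "clock": time; "q": joint angles; "joint_vel": joint speeds; "tau": joint torques, N m; "tool_pos": TCP position; "tool_rot": TCP orientation; "contact_force": force on the tool from outside, world axes, zero at the start; "ft_torque": the same for the moment, N m; "finger_gap": finger opening in m; "grip_force": force on a finger pad.
Only numpy, scipy, OpenCV 4.12 (cv2) and the standard library are available. Lean on these libraries where they do the work, as an engineer would, in place of code of your own. Each camera call takes 0.05 s, during which the arm holds its last target. There are 200 camera calls.

## Task

Sort the three loose white bottles into the rack by height: each goes upright in the lane where a bottle of its own height already stands. One bottle has fallen over: first stand it up on the worktop and let go of it, so that it can be taken afresh by its cap like the other two. Set every bottle down without dropping it or knocking any over, keep the bottles already in the rack standing in their lanes, and do not push the other cleaning things about.

Things in the scene. Friction and masses are not known exactly. Their poses are not given: they have to be found in the camera images.
- rack: grey plastic rack, fixed, open on top, 222 mm along its x, 210 mm wide, floor 4 mm thick; origin under its centre. Three lanes run along its x, centre lines at y = -68, 0, +68 mm, each 62 mm wide and 210 mm long inside, with room for three bottles in file. Lane walls 6 mm thick, tops 45 mm above the worktop, end walls 34 mm. One bottle stands at each lane's far end, at x about 68 mm
- short_bottle: plain white round bottle, 105 mm tall: straight body 52 mm in diameter and 63 mm tall, 14 mm conical shoulder, white screw cap 30 mm in diameter and 28 mm tall; 0.10 to 0.20 kg. Origin on its axis half way up (52.5 mm above the foot), z from foot to cap. Starts standing on the worktop
- tall_bottle: plain white round bottle, 165 mm tall: straight body 52 mm in diameter and 123 mm tall, 14 mm conical shoulder, white screw cap 30 mm in diameter and 28 mm tall; 0.16 to 0.31 kg. Origin on its axis half way up (82.5 mm above the foot), z from foot to cap. Starts standing on the worktop
- fallen_bottle: plain white round bottle, 135 mm tall: straight body 52 mm in diameter and 93 mm tall, 14 mm conical shoulder, white screw cap 30 mm in diameter and 28 mm tall; 0.13 to 0.26 kg. Origin on its axis half way up (67.5 mm above the foot), z from foot to cap. Starts lying on its side on the worktop (axis 26 mm above it), its cap pointing sideways or away from the robot
- short_in_rack: plain white round bottle, 105 mm tall: straight body 52 mm in diameter and 63 mm tall, 14 mm conical shoulder, white screw cap 30 mm in diameter and 28 mm tall; 0.10 to 0.20 kg. Origin on its axis half way up (52.5 mm above the foot), z from foot to cap. Already stands in the rack, at the far end of one of the lanes (which one changes); it shows which lane is for this height
- medium_in_rack: plain white round bottle, 135 mm tall: straight body 52 mm in diameter and 93 mm tall, 14 mm conical shoulder, white screw cap 30 mm in diameter and 28 mm tall; 0.13 to 0.26 kg. Origin on its axis half way up (67.5 mm above the foot), z from foot to cap. Already stands in the rack, at the far end of one of the lanes (which one changes); it shows which lane is for this height
- tall_in_rack: plain white round bottle, 165 mm tall: straight body 52 mm in diameter and 123 mm tall, 14 mm conical shoulder, white screw cap 30 mm in diameter and 28 mm tall; 0.16 to 0.31 kg. Origin on its axis half way up (82.5 mm above the foot), z from foot to cap. Already stands in the rack, at the far end of one of the lanes (which one changes); it shows which lane is for this height
- spray_can: steel spray can with a red cap, 54 mm in diameter, 175 mm tall, origin under its centre; not part of the job
- trigger_sprayer: white and blue trigger sprayer, body 72 mm in diameter, its head 205 mm above the worktop and reaching 75 mm to its -x and 27 mm to its +x; origin under its centre; not part of the job
- soap_pump: orange soap bottle with a black pump, 60 mm in diameter, 153 mm tall, spout reaching 39 mm to its -x; origin under its centre; not part of the job
- scrub_brush: wooden scrubbing brush lying bristles down, 130 mm along its x, 46 mm wide, 38 mm tall, origin under its centre; not part of the job
Not all that is in view belongs to the job. Leave any blue look-alike of the short_bottle alone. What is shaped like the tall_in_rack but purple is not meant.

How it is judged:
By the outcome, as a careful person would: the job done as asked, in the order asked, and still so for the second after the job is handed in, with the robot touching nothing.
It also fails if it takes over 69 s, if anything falls off the work surface, if the arm or the gripper's body presses on something with over 40 N, if the wrist force passes 120 N, or if a joint passes its speed limit or range.

## Working session

There is one attempt and no reset: what is moved stays moved. The work goes in short steps, Python scripts to look and compute and a tool call to move; the robot and the scene stay as the last step left them, time stands still between calls to the robot, and variables do not carry over. Pictures are saved under pics/ and viewed, at most 10 in all, crops included, and the job is handed in when it is done.

Besides the shell and the picture viewer there is one more tool, called after ">>>" in YAML: its name, and indented under it one key for each argument. play_rows: Moves the arm, as the interface text tells. Its arguments: {"type":"object","properties":{"deltas":{"type":"array"},"force":{"type":"number"}},"required":["deltas"]}

```bash
mkdir -p pics; ls; cat > h.py <<'E'
import numpy as np, cv2
from rig import ctrl
def P(n):
    p=ctrl.camera_params(n); return [np.array(p[k],float) for k in("mtx","D","rvec","tvec")]
def ray(n,uv):
    K,D,r,t=P(n); R=cv2.Rodrigues(r)[0]
    x=cv2.undistortPoints(np.array([[uv]],float),K,D)[0,0]
    return -R.T@t.ravel(), R.T@np.array([x[0],x[1],1])
def onz(n,uv,z):
    c,d=ray(n,uv); return c+d*(z-c[2])/d[2]
def tri(uv1,uv2,n1="scene",n2="top"):
    c1,d1=ray(n1,uv1);c2,d2=ray(n2,uv2)
    s=np.linalg.lstsq(np.c_[d1,-d2],c2-c1,rcond=None)[0]
    a=c1+s[0]*d1;b=c2+s[1]*d2
    return (a+b)/2,np.linalg.norm(a-b)
def proj(n,X):
    K,D,r,t=P(n); return cv2.projectPoints(np.array(X,float).reshape(-1,3),r,t,K,D)[0].reshape(-1,2)
def snap(n,f):
    im=ctrl.read_camera(n); cv2.imwrite(f"pics/{f}.png",im[:,:,::-1]); return im
E
python3 - <<'E'
from h import *
np.set_printoptions(precision=3,suppress=True)
for n in("scene","top"):
    snap(n,n+"0"); print(n,ray(n,(320,240)))
    for t in "rack short_bottle tall_bottle fallen_bottle short_in_rack medium_in_rack tall_in_rack".split():
        print(t,[(np.round(d["location"]).tolist(),round(d["score"],2)) for d in ctrl.landmark_of(n,t)][:6])
s=ctrl.state();print(s["clock"],s["tool_pos"],s["tool_rot"],s["finger_gap"])
E
```

```text
pics
scene (array([ 1.189, -0.165,  0.661]), array([-0.694,  0.244, -0.678]))
rack [([194.0, 289.0], 0.82)]
short_bottle [([370.0, 260.0], 0.92), ([316.0, 232.0], 0.86)]
tall_bottle [([439.0, 224.0], 0.82)]
fallen_bottle [([420.0, 181.0], 0.61)]
short_in_rack [([202.0, 294.0], 0.68), ([160.0, 306.0], 0.41)]
medium_in_rack [([312.0, 193.0], 0.69), ([159.0, 308.0], 0.58)]
tall_in_rack [([246.0, 330.0], 0.68), ([237.0, 266.0], 0.65)]
top (array([0.41 , 0.033, 1.446]), array([ 0.125, -0.004, -0.992]))
rack [([420.0, 248.0], 0.56)]
short_bottle [([278.0, 210.0], 0.94)]
tall_bottle [([210.0, 219.0], 0.67)]
fallen_bottle [([179.0, 311.0], 0.7), ([202.0, 221.0], 0.24)]
short_in_rack [([418.0, 217.0], 0.7)]
medium_in_rack [([448.0, 211.0], 0.74), ([176.0, 311.0], 0.48)]
tall_in_rack [([392.0, 163.0], 0.89), ([389.0, 223.0], 0.82)]
0.8 [ 0.204 -0.696  0.197] [ 0.     0.99   0.142 -0.   ] 0.09326906817144386
```

View pics/scene0.png

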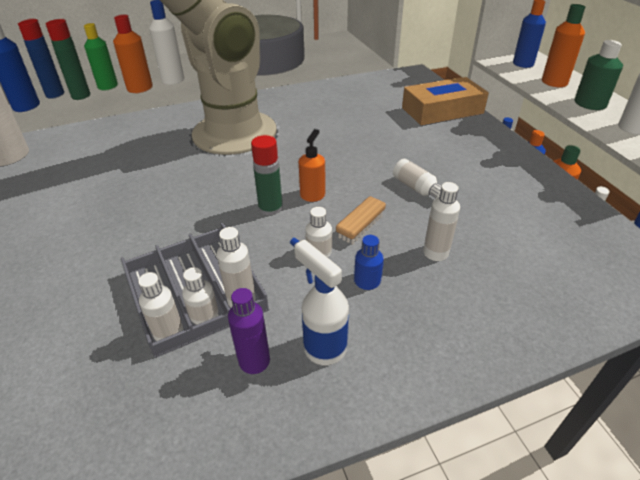

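View pics/top0.png

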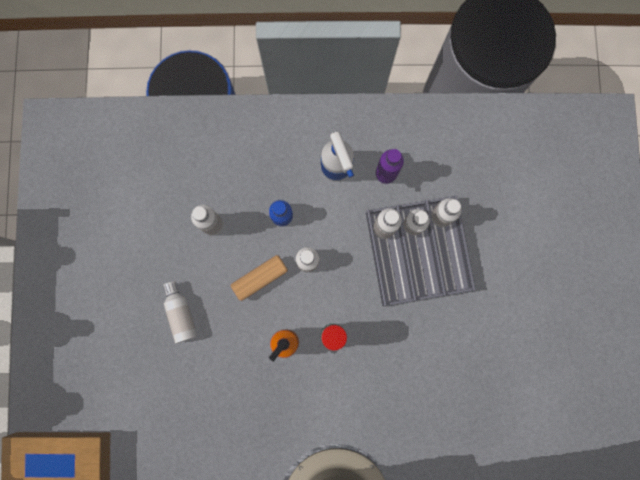

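The scene view shows loose white bottles: the short at (318,232), partly behind the sprayer, the tall at (441,222) and the fallen at (417,178). Rack bottles stand at (152,306), (197,294, short) and (235,265, tall). In the top view the same bottles are at: short (307,259), tall (204,218), fallen (179,313) with its cap at (170,287).

Look-alikes: blue short at scene (369,262) / top (281,212), purple tall at scene (250,330) / top (390,165), plus the white sprayer. I choose the white ones. Next I fit their positions.

```bash
cat >> h.py <<'E'
def prof(H,n=24):
    a=np.linspace(0,2*np.pi,n,endpoint=False); o=[]
    for r,z in((.026,0),(.026,H-.042),(.015,H-.028),(.015,H)):
        o.append(np.c_[r*np.cos(a),r*np.sin(a),np.full(n,z)])
    return o
def sil(n,H,pos,axis=(0,0,1)):
    """mask of a bottle with foot centre pos and axis"""
    z=np.array(axis,float);z/=np.linalg.norm(z)
    u=np.cross(z,[.3,.5,.8]);u/=np.linalg.norm(u);R=np.c_[u,np.cross(z,u),z]
    m=np.zeros((960,1280),np.uint8);rings=[proj(n,(R@c.T).T+pos) for c in prof(H)]
    for a,b in zip(rings,rings[1:]):
        h=cv2.convexHull((2*np.r_[a,b]*16).astype(np.float32)).astype(np.int32)
        cv2.fillConvexPoly(m,h,1,shift=4)
    return cv2.resize(m.astype(np.float32),(640,480),interpolation=cv2.INTER_AREA)
def pick(n,names,uv,rad=25):
    best=None
    for t in names:
        for d in ctrl.cut_out(n,t):
            r=d["region"]; ys,xs=np.nonzero(r)
            e=np.hypot(np.median(xs)-uv[0],np.median(ys)-uv[1])
            if e<rad and(best is None or d["score"]>best[0]): best=(d["score"],r.astype(np.float32),t)
    return best
def iou(a,b): return np.minimum(a,b).sum()/np.maximum(a,b).sum()
E
python3 - <<'E'
from h import *
from scipy.optimize import minimize
import pickle
np.set_printoptions(precision=4,suppress=True)
print([a for a in dir(ctrl) if a[0]!='_'], ctrl.tip_reach)
for n in("scene","top"): snap(n,n+"1")
L=["short_bottle","tall_bottle","fallen_bottle"]
q={"short":(.105,(318,232),(307,259)),"tall":(.165,(441,222),(204,218)),"fallen":(.135,(414,178),(179,313)),
 "rackL":(.135,(158,306),(449,210)),"rackM":(.105,(198,294),(418,220)),"rackR":(.165,(235,265),(388,223))}
out={}
for k,(H,a,b) in q.items():
    M={}
    for n,uv in(("scene",a),("top",b)):
        m=pick(n,L,uv); 
        if m: M[n]=m[1]; print(k,n,m[0],m[2],int(m[1].sum()))
    if k=="fallen":
        p0=onz("top",(182,341),.026);p1=onz("top",(170,285),.026);d=p1-p0
        x0=[p0[0],p0[1],np.arctan2(d[1],d[0])]
        f=lambda x:-sum(iou(M[n],sil(n,H,[x[0],x[1],.026],[np.cos(x[2]),np.sin(x[2]),0])) for n in M)
        s=[.01,.01,.1]
    else:
        x0=onz("top",b,H*.8)[:2]; x0=np.r_[x0,H]
        f=lambda x:-sum(iou(M[n],sil(n,x[2],[x[0],x[1],.004*(k[0]=="r")])) for n in M); s=[.01,.01,.015]
    S=np.array([x0]+[np.add(x0,np.eye(3)[i]*s[i]) for i in range(3)])
    r=minimize(f,x0,method="Nelder-Mead",options=dict(initial_simplex=S,xatol=2e-4,fatol=1e-4))
    print(k,r.x,r.fun/max(1,len(M)))
for n in("scene","top"):
  for t in "spray_can trigger_sprayer soap_pump scrub_brush rack".split():
    print(n,t,[np.round(d["location"]).tolist()+[round(d["score"],2)]+np.round(onz(n,d["location"],0)[:2],3).tolist() for d in ctrl.landmark_of(n,t)][:2])
E
```

```text
['MotionError', 'camera_params', 'cut_out', 'finish_job', 'landmark_of', 'read_camera', 'state', 'tip_reach'] 0.008
short scene 0.61 short_bottle 949
short top 0.81 short_bottle 490
short [0.5433 0.0591 0.1044] -0.8487498760223389
tall scene 0.61 tall_bottle 1918
tall top 0.8 tall_bottle 702
tall [0.6306 0.2808 0.1631] -0.9356459379196167
fallen scene 0.88 fallen_bottle 1098
fallen top 0.8 fallen_bottle 1268
fallen [0.3655 0.3324 0.2981] -0.9061099290847778
rackL [ 0.6409 -0.2539  0.135 ] 0.0
rackM scene 0.69 short_bottle 5972
rackM [ 0.6593 -0.173   0.2372] -0.27999740839004517
rackR [ 0.61  -0.117  0.165] 0.0
scene spray_can [[270.0, 209.0, 0.88, 0.375, 0.003]]
scene trigger_sprayer [[326.0, 347.0, 0.89, 0.765, -0.008]]
scene soap_pump [[316.0, 195.0, 0.83, 0.362, 0.117]]
scene scrub_brush [[361.0, 223.0, 0.84, 0.494, 0.174]]
scene rack [[195.0, 290.0, 0.58, 0.56, -0.196]]
top spray_can [[334.0, 336.0, 0.65, 0.369, -0.001]]
top trigger_sprayer [[340.0, 170.0, 0.58, 0.757, -0.02]]
top soap_pump [[284.0, 340.0, 0.83, 0.361, 0.112]]
top scrub_brush [[258.0, 277.0, 0.68, 0.507, 0.172]]
top rack [[418.0, 251.0, 0.68, 0.563, -0.2], [333.0, 336.0, 0.28, 0.371, 0.0]]
```

>>> play_rows:
  deltas:
    - {"twist": [0, 0, 9], "linear": [34, 44, 26], "jaw": 0}
    - {"twist": [0, 0, 9], "linear": [34, 44, 26], "jaw": 0}
    - {"twist": [0, 0, 9], "linear": [34, 44, 26], "jaw": 0}
    - {"twist": [0, 0, 9], "linear": [34, 44, 26], "jaw": 0}
    - {"twist": [0, 0, 9], "linear": [34, 44, 26], "jaw": 0}
  force: 20

```text
clock: 3.82
tool_pos: [0.3746, -0.4743, 0.3285]
tool_rot: [0.0, 0.859, 0.512, -0.0]
contact_force: [1.3, -0.1, 0.2]
finger_gap: 0.0928
grip_force: 0.0
```

```bash
python3 - <<'E'
from h import *
s=ctrl.state();print({k:np.round(s[k],4).tolist() for k in("clock","q","tool_pos","tool_rot")})
E
```

```text
{'clock': 3.825, 'q': [0.9906, 0.3426, -0.252, 1.7135, 0.0946, 1.0967, 0.214], 'tool_pos': [0.3746, -0.4743, 0.3285], 'tool_rot': [0.0003, 0.8589, 0.5121, -0.0001]}
```

>>> play_rows:
  deltas:
    - {"twist": [0, 0, 9], "linear": [20, 58, 0], "jaw": 0}
    - {"twist": [0, 0, 9], "linear": [20, 58, 0], "jaw": 0}
    - {"twist": [0, 0, 9], "linear": [20, 58, 0], "jaw": 0}
    - {"twist": [0, 0, 9], "linear": [20, 58, 0], "jaw": 0}
    - {"twist": [0, 0, 9], "linear": [20, 58, 0], "jaw": 0}

```text
clock: 4.45
tool_pos: [0.4741, -0.184, 0.3278]
tool_rot: [0.0, 0.598, 0.802, -0.0]
contact_force: [1.2, -1.0, 0.5]
finger_gap: 0.093
grip_force: 0.0
```

```bash
python3 - <<'E'
from h import *
s=ctrl.state();print({k:np.round(s[k],4).tolist() for k in("clock","q","tool_pos","tool_rot")})
E
```

```text
{'clock': 4.45, 'q': [0.6982, 0.2366, -0.543, 1.8948, 0.1409, 1.0468, 0.3866], 'tool_pos': [0.4741, -0.184, 0.3278], 'tool_rot': [0.0005, 0.5977, 0.8017, -0.0]}
```

>>> play_rows:
  deltas:
    - {"twist": [0, 0, 9], "linear": [8, 60, 0], "jaw": 0}
    - {"twist": [0, 0, 9], "linear": [8, 60, 0], "jaw": 0}
    - {"twist": [0, 0, 9], "linear": [8, 60, 0], "jaw": 0}
    - {"twist": [0, 0, 9], "linear": [8, 60, 0], "jaw": 0}
    - {"twist": [0, 0, 9], "linear": [8, 60, 0], "jaw": 0}

```text
clock: 5.08
tool_pos: [0.5138, 0.1159, 0.3278]
tool_rot: [0.001, 0.246, 0.969, -0.0]
contact_force: [0.4, -0.4, 0.6]
finger_gap: 0.0927
grip_force: 0.0
```

```bash
python3 - <<'E'
from h import *
s=ctrl.state();print({k:np.round(s[k],4).tolist() for k in("clock","q","tool_pos","tool_rot")})
E
```

```text
{'clock': 5.075, 'q': [0.2974, 0.3115, -0.8155, 1.8497, 0.2556, 1.0877, 0.4605], 'tool_pos': [0.5138, 0.1159, 0.3278], 'tool_rot': [0.0005, 0.2455, 0.9694, -0.0]}
```

```bash
cat > kin.py <<'E'
import numpy as np
from scipy.spatial.transform import Rotation as R
from scipy.optimize import least_squares
Q=np.array([[1.209,.599,-.003,1.599,.002,.943,-.08],[0.9906,0.3426,-0.252,1.7135,0.0946,1.0967,0.214],[0.6982,0.2366,-0.543,1.8948,0.1409,1.0468,0.3866],[0.2974,0.3115,-0.8155,1.8497,0.2556,1.0877,0.4605]])
T=np.array([[.204,-.696,.197],[0.3746,-0.4743,0.3285],[0.4741,-0.184,0.3278],[0.5138,0.1159,0.3278]])
W=np.array([[0,.99,.142,0],[.0003,.8589,.5121,-.0001],[.0005,.5977,.8017,0],[.0005,.2455,.9694,0]])
rq=lambda w:R.from_quat(np.r_[w[1:],w[0]])
def fk(q,s,p,full=False):
    # p: base yaw, tool yaw, d1,a,b,L, offsets at elbow ea, wrist ew
    b,c,d1,a,bb,L,ea,ew=p; z=np.array([0,0,1.]);x=np.array([1.,0,0])
    r=R.from_euler('z',s[0]*q[0]+b)*R.from_euler('y',q[1]); pos=d1*z; sh=pos
    r=r*R.from_euler('z',s[1]*q[2]); pos=pos+r.apply(a*z+ea*x); el=pos
    r=r*R.from_euler('y',q[3]); pos=pos+r.apply(-ea*x)
    r=r*R.from_euler('z',s[2]*q[4]); pos=pos+r.apply(bb*z); wr=pos
    r=r*R.from_euler('y',q[5]); pos=pos+r.apply(ew*x)
    r=r*R.from_euler('z',s[3]*q[6]+c); pos=pos+r.apply(L*z)
    return (pos,r,el,wr) if full else (pos,r)
def fit():
    best=None
    import itertools
    for s in itertools.product((1,-1),repeat=4):
      for b0 in(0,1.5,3,-1.5):
        for c0 in (0,1.5,3,-1.5):
          def f(p):
            o=[]
            for q,t,w in zip(Q,T,W):
                pos,r=fk(q,s,p); o+=list(pos-t)+list(.3*(r.inv()*rq(w)).as_rotvec())
            return np.array(o)
          r=least_squares(f,[b0,c0,.35,.45,.45,.25,0,0],max_nfev=60)
          if best is None or r.cost<best[0]: best=(r.cost,s,r.x,np.abs(r.fun).max())
    return best
if __name__=="__main__":
    b=fit();print(b); np.savez("kin.npz",s=b[1],p=b[2])
E
python3 kin.py
```

```text
(np.float64(3.790510177600707e-05), (-1, -1, -1, -1), array([-8.31762946e-02, -4.79539120e+00,  1.08916220e+01,  6.82548794e-01,
        4.70153121e-01,  1.09743192e+01, -3.05726921e-02,  3.37214220e-03]), np.float64(0.005401792896928881))
```

>>> play_rows:
  deltas:
    - {"twist": [0, 0, 9.1], "linear": [-14, 48, -25], "jaw": 0}
    - {"twist": [0, 0, 9.1], "linear": [-14, 48, -25], "jaw": 0}
    - {"twist": [0, 0, 9.1], "linear": [-14, 48, -25], "jaw": 0}
    - {"twist": [0, 0, 9.1], "linear": [-15, 48, -25], "jaw": 0}
    - {"twist": [0, 0, 9.1], "linear": [-15, 48, -25], "jaw": 0}

```text
clock: 5.7
tool_pos: [0.4415, 0.3555, 0.2017]
tool_rot: [0.0, -0.148, 0.989, -0.0]
contact_force: [1.1, -0.7, 0.5]
finger_gap: 0.0931
grip_force: 0.0
```

```bash
python3 - <<'E'
from h import *
s=ctrl.state();print({k:np.round(s[k],4).tolist() for k in("clock","q","tool_pos","tool_rot")})
snap("top","top2");snap("scene","scene2")
a=cv2.imread("pics/top2.png")[180:420,80:400];b=cv2.imread("pics/scene2.png")[80:320,260:580]
# expected bottle outline check
cv2.imwrite("pics/c2.png",cv2.resize(np.vstack([a,b]),None,fx=1.25,fy=1.25))
E
```

```text
{'clock': 5.7, 'q': [-0.1452, 0.5547, -0.9342, 1.9245, 0.5518, 0.9418, 0.5211], 'tool_pos': [0.4415, 0.3555, 0.2017], 'tool_rot': [0.0003, -0.1484, 0.9889, -0.0]}
```

View pics/c2.png

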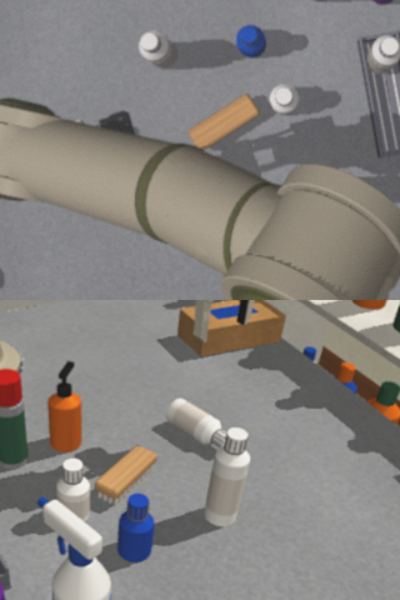

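The crop shows the fallen bottle unmoved and the fingers above and behind it in the scene view. The forearm points left, so tilting the tool to az 17° uses the side branch of the wrist. Descending.

>>> play_rows:
  deltas:
    - {"twist": [0, 0, 0], "linear": [0, 0, -55], "jaw": 0}
    - {"twist": [0, 0, 0], "linear": [0, 0, -55], "jaw": 0}
    - {"twist": [0, 0, 0], "linear": [0, 0, -45], "jaw": 0}
    - {"twist": [0, 0, 0], "linear": [0, 0, -29], "jaw": 0}
    - {"twist": [0, 0, 0], "linear": [0, 0, 0], "jaw": 0.1}

```text
clock: 6.42
tool_pos: [0.4414, 0.3529, 0.0171]
tool_rot: [-0.001, -0.146, 0.989, -0.001]
contact_force: [-0.4, 0.1, 0.9]
finger_gap: 0.0869
grip_force: 0.0
```

>>> play_rows:
  deltas:
    - {"twist": [0, 0, 0], "linear": [0, 0, 0], "jaw": 1}
    - {"twist": [0, 0, 0], "linear": [0, 0, 0], "jaw": 1}
    - {"twist": [0, 0, 0], "linear": [0, 0, 0], "jaw": 1}
    - {"twist": [0, 0, 0], "linear": [0, 0, 0], "jaw": 1}
    - {"twist": [0, 0, 0], "linear": [0, 0, 0], "jaw": 1}
  force: 35

```text
clock: 7.05
tool_pos: [0.4417, 0.3565, 0.0195]
tool_rot: [0.001, -0.147, 0.989, 0.002]
contact_force: [-1.5, 2.1, 7.0]
finger_gap: 0.0401
grip_force: 30.7
```

```bash
python3 - <<'E'
from h import *
s=ctrl.state();print({k:np.round(s[k],4).tolist() for k in("clock","q","tool_pos","tool_rot")})
E
```

```text
{'clock': 7.05, 'q': [-0.3167, 0.7658, -0.6985, 2.0664, 0.8646, 0.6232, 0.2453], 'tool_pos': [0.4417, 0.3565, 0.0195], 'tool_rot': [0.0007, -0.1467, 0.9892, 0.0019]}
```

```bash
python3 - <<'E'
from h import *
snap("scene","scene3")
b=cv2.imread("pics/scene3.png")[80:280,330:530]
cv2.imwrite("pics/c3.png",cv2.resize(b,(600,600),interpolation=cv2.INTER_CUBIC))
a=np.array([np.cos(.298),np.sin(.298),0]);f=np.array([.3655,.3324,.026])
for h in(0,.093,.107,.135): print(h,(proj("scene",f+h*a)[0]-[330,80])*3,proj("top",f+h*a)[0])
print("tcp",(proj("scene",ctrl.state()["tool_pos"])[0]-[330,80])*3)
E
```

```text
0 [208.22342399 264.21598123] [185.89934098 339.7818183 ]
0.093 [293.09946674 317.91365621] [174.33081421 300.31729003]
0.107 [306.60392625 326.48270126] [172.61075377 294.42127855]
0.135 [334.21756185 344.02637302] [169.18786087 282.66634119]
tcp [280.18789154 316.38988383]
```

View pics/c3.png

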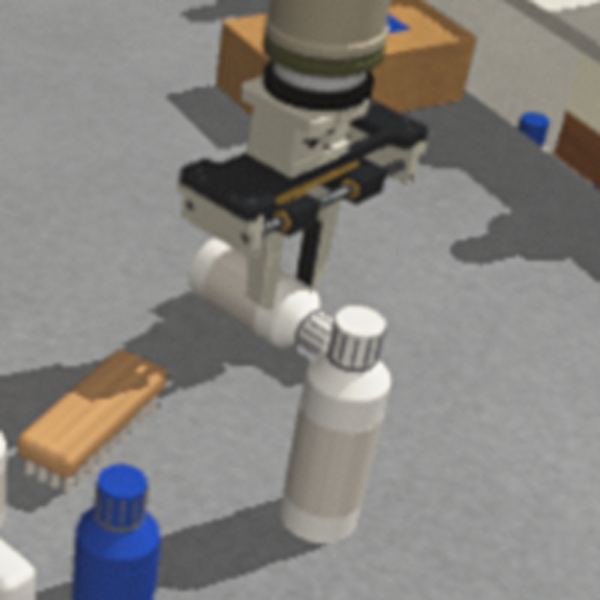

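>>> play_rows:
  deltas:
    - {"twist": [0, 0, 0], "linear": [0, 0, 0], "jaw": 1}
    - {"twist": [0, 0, 0], "linear": [0, 0, 10], "jaw": 1}
    - {"twist": [0, 0, 0], "linear": [0, 0, 20], "jaw": 1}
    - {"twist": [0, 0, 0], "linear": [0, 0, 20], "jaw": 1}
    - {"twist": [0, 0, 0], "linear": [0, 0, 20], "jaw": 1}

```text
clock: 7.72
tool_pos: [0.4416, 0.3539, 0.0892]
tool_rot: [-0.0, -0.146, 0.989, -0.0]
contact_force: [-0.1, -0.1, -0.5]
finger_gap: 0.0008
grip_force: 0.0
```

```bash
python3 - <<'E'
from h import *
s=ctrl.state();print({k:np.round(s[k],4).tolist() for k in("clock","q","tool_pos","tool_rot","finger_gap","grip_force","contact_force","ft_torque")})
snap("scene","scene4")
b=cv2.imread("pics/scene4.png")[80:280,330:530]
cv2.imwrite("pics/c4.png",cv2.resize(b,(600,600),interpolation=cv2.INTER_CUBIC))
E
```

```text
{'clock': 7.725, 'q': [-0.2439, 0.6798, -0.8017, 2.0268, 0.7288, 0.7456, 0.3628], 'tool_pos': [0.4416, 0.3539, 0.0892], 'tool_rot': [-0.0001, -0.1463, 0.9892, -0.0002], 'finger_gap': 0.0008, 'grip_force': 0.0, 'contact_force': [-0.1313, -0.1095, -0.4616], 'ft_torque': [0.0416, -0.1545, 0.0208]}
```

View pics/c4.png

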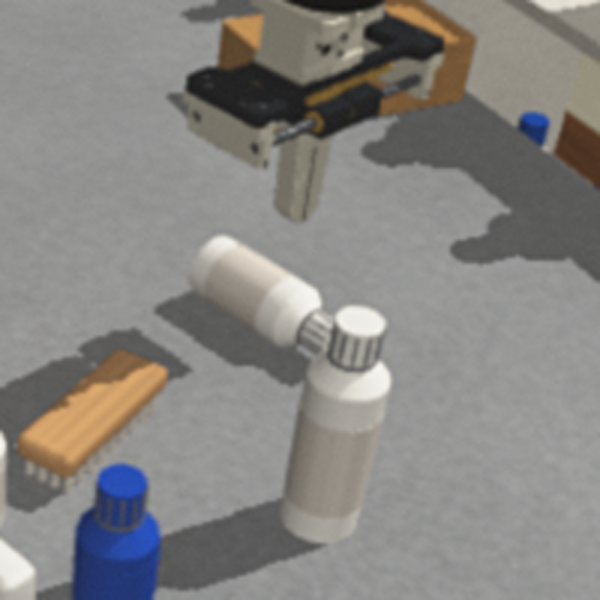

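```bash
python3 - <<'E'
from h import *
p=np.array(ctrl.state()["tool_pos"])
for dz in(-.008,0,.011): print(dz,(proj("scene",p+[0,0,dz])[0]-[330,80])*3)
print((proj("scene",[[.4416,.3539,z] for z in(.03,.05,.1,.11)])-[330,80])*3)
from scipy.optimize import minimize
L=["short_bottle","tall_bottle","fallen_bottle"]
m=pick("scene",L,(414,178));M=m[1];print(m[0],m[2],M.sum())
occ=sil("scene",.163,[.6306,.2808,0])<.5
H=.135
f=lambda x:-iou(M*occ,occ*sil("scene",H,[x[0],x[1],.026],[np.cos(x[2]),np.sin(x[2]),0]))
best=min((minimize(f,[.3655+dx,.3324+dy,.298],method="Nelder-Mead",options=dict(initial_simplex=np.array([.3655+dx,.3324+dy,.298])+np.r_[np.zeros((1,3)),np.diag([.01,.01,.1])])) for dx in(-.01,.01) for dy in(-.01,.01)),key=lambda r:r.fun)
print(best.x,best.fun)
E
```

```text
-0.008 [290.05716176 247.94731755]
0 [291.53139633 238.89173928]
0.011 [293.57906528 226.29443169]
[[278.93606604 306.1249937 ]
 [282.4212217  284.75411013]
 [291.46363922 229.00559927]
 [293.33049659 217.44090667]]
0.67 fallen_bottle 1078.0
[0.36543977 0.33419791 0.30284241] -0.9669876098632812
```

The crop shows empty, closed fingers and the fallen bottle lying where it was. The fingertips appear about 25 mm higher than the nominal TCP offset says, so they closed on the upper chord and slipped off. I'll reopen and go lower step by step, watching the force.

>>> play_rows:
  deltas:
    - {"twist": [0, 0, 0], "linear": [0, 3, 0], "jaw": 0}
    - {"twist": [0, 0, 0], "linear": [0, 0, 0], "jaw": 0}
    - {"twist": [0, 0, 0], "linear": [0, 0, 0], "jaw": 0}
    - {"twist": [0, 0, 0], "linear": [0, 0, 0], "jaw": 0}
    - {"twist": [0, 0, 0], "linear": [0, 0, 0], "jaw": 0}

```text
clock: 8.55
tool_pos: [0.4417, 0.3572, 0.0884]
tool_rot: [-0.0, -0.146, 0.989, -0.0]
contact_force: [0.0, -0.0, -0.7]
finger_gap: 0.0457
grip_force: 0.0
```

```bash
python3 - <<'E'
from h import *
p=ctrl.state()["tool_pos"];print(p,(proj("scene",np.array(p)+[0,0,-.008])[0]-[330,80])*3)
a=np.array([-np.sin(.297),np.cos(.297),0])
for s in(-.047,.047): print((proj("scene",np.array(p)+s*a+[0,0,-.008])[0]-[330,80])*3)
snap("scene","scene5")
b=cv2.imread("pics/scene5.png")[80:280,330:530]
cv2.imwrite("pics/c5.png",cv2.resize(b,(600,600),interpolation=cv2.INTER_CUBIC))
E
```

```text
[0.4416511  0.35717569 0.08835164] [291.70368702 250.5091572 ]
[247.64397014 272.07925213]
[333.86182856 229.88019101]
```

View pics/c5.png

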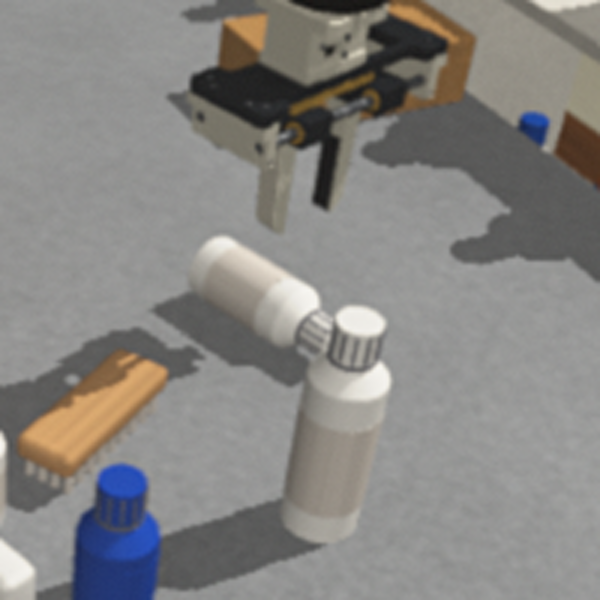

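The crop shows the half-open fingertips at (272,228) and (322,208), midpoint (297,218). That puts the tips at z≈0.11 with the TCP reading 0.088, which confirms the offset. I'll keep opening and step down.

>>> play_rows:
  deltas:
    - {"twist": [0, 0, 0], "linear": [0, 0, 0], "jaw": 0}
    - {"twist": [0, 0, 0], "linear": [0, 0, 0], "jaw": 0}
    - {"twist": [0, 0, 0], "linear": [0, 0, 0], "jaw": 0}
    - {"twist": [0, 0, 0], "linear": [0, 0, -34], "jaw": 0}
    - {"twist": [0, 0, 0], "linear": [0, 0, -34], "jaw": 0}

```text
clock: 9.22
tool_pos: [0.4422, 0.3573, 0.02]
tool_rot: [0.001, -0.146, 0.989, 0.0]
contact_force: [0.2, -0.0, -0.2]
finger_gap: 0.092
grip_force: 0.0
```

>>> play_rows:
  deltas:
    - {"twist": [0, 0, 0], "linear": [0, 0, -5], "jaw": 0}
    - {"twist": [0, 0, 0], "linear": [0, 0, -3], "jaw": 0}
    - {"twist": [0, 0, 0], "linear": [0, 0, -3], "jaw": 0}
    - {"twist": [0, 0, 0], "linear": [0, 0, -3], "jaw": 0}
    - {"twist": [0, 0, 0], "linear": [0, 0, 0], "jaw": 0}

```text
clock: 9.85
tool_pos: [0.4419, 0.3572, 0.0067]
tool_rot: [0.0, -0.146, 0.989, 0.0]
contact_force: [-1.7, 0.0, 0.2]
finger_gap: 0.0933
grip_force: 0.0
```

>>> play_rows:
  deltas:
    - {"twist": [0, 0, 0], "linear": [0, 0, -3], "jaw": 0}
    - {"twist": [0, 0, 0], "linear": [0, 0, -3], "jaw": 0}
    - {"twist": [0, 0, 0], "linear": [0, 0, -2], "jaw": 0}
    - {"twist": [0, 0, 0], "linear": [0, 0, -2], "jaw": 0}
    - {"twist": [0, 0, 0], "linear": [0, 0, 0], "jaw": 0}

```text
clock: 10.48
tool_pos: [0.4416, 0.3572, -0.0038]
tool_rot: [-0.0, -0.146, 0.989, -0.0]
contact_force: [-0.5, -0.4, -0.3]
finger_gap: 0.0931
grip_force: 0.0
```

>>> play_rows:
  deltas:
    - {"twist": [0, 0, 0], "linear": [0, 0, -3], "jaw": 0}
    - {"twist": [0, 0, 0], "linear": [0, 0, -3], "jaw": 0}
    - {"twist": [0, 0, 0], "linear": [0, 0, 0], "jaw": 0.35}
    - {"twist": [0, 0, 0], "linear": [0, 0, 0], "jaw": 1}
    - {"twist": [0, 0, 0], "linear": [0, 0, 0], "jaw": 1}

```text
clock: 11.1
tool_pos: [0.4417, 0.3572, -0.0095]
tool_rot: [0.0, -0.146, 0.989, 0.0]
contact_force: [0.4, -0.0, -0.1]
finger_gap: 0.0677
grip_force: 0.0
```

>>> play_rows:
  deltas:
    - {"twist": [0, 0, 0], "linear": [0, 0, 0], "jaw": 1}
    - {"twist": [0, 0, 0], "linear": [0, 0, 0], "jaw": 1}
    - {"twist": [0, 0, 0], "linear": [0, 0, 0], "jaw": 1}
    - {"twist": [0, 0, 0], "linear": [0, 0, 0], "jaw": 1}
    - {"twist": [0, 0, 0], "linear": [0, 0, 0], "jaw": 1}

```text
clock: 11.72
tool_pos: [0.4417, 0.3573, -0.0095]
tool_rot: [0.0, -0.146, 0.989, 0.0]
contact_force: [-0.2, -0.0, 0.7]
finger_gap: 0.0506
grip_force: 35.0
```

>>> play_rows:
  deltas:
    - {"twist": [0, 0, 0], "linear": [0, 0, 45], "jaw": 1}
    - {"twist": [2.98, -9.54, 0], "linear": [20, 12, 50], "jaw": 1}
    - {"twist": [2.98, -9.54, 0], "linear": [20, 12, 25], "jaw": 1}
    - {"twist": [2.98, -9.54, 0], "linear": [20, 12, 20], "jaw": 1}
    - {"twist": [2.98, -9.54, 0], "linear": [20, 12, 20], "jaw": 1}
  force: 45

```text
clock: 12.35
tool_pos: [0.5104, 0.3884, 0.1312]
tool_rot: [0.276, -0.137, 0.951, 0.03]
contact_force: [0.6, -0.5, -3.5]
finger_gap: 0.0506
grip_force: 45.0
```

```bash
python3 - <<'E'
from h import *
s=ctrl.state();print({k:np.round(s[k],4).tolist() for k in("clock","q","tool_pos","tool_rot","contact_force")})
E
```

```text
{'clock': 12.35, 'q': [-0.6549, 0.5242, -0.3817, 2.2642, 1.7254, 0.542, -0.7081], 'tool_pos': [0.5104, 0.3884, 0.1312], 'tool_rot': [0.276, -0.1374, 0.9508, 0.0303], 'contact_force': [0.6347, -0.5177, -3.4855]}
```

>>> play_rows:
  deltas:
    - {"twist": [2.98, -9.54, 0], "linear": [16, 10, 6], "jaw": 1}
    - {"twist": [2.98, -9.54, 0], "linear": [16, 10, 6], "jaw": 1}
    - {"twist": [2.98, -9.54, 0], "linear": [16, 10, 6], "jaw": 1}
    - {"twist": [2.98, -9.54, 0], "linear": [16, 10, 6], "jaw": 1}
    - {"twist": [2.98, -9.54, 0], "linear": [16, 10, 6], "jaw": 1}

```text
clock: 12.98
tool_pos: [0.5878, 0.4332, 0.1573]
tool_rot: [0.638, -0.101, 0.759, 0.085]
contact_force: [1.0, -0.2, -3.4]
finger_gap: 0.051
grip_force: 45.0
```

```bash
cat >> h.py <<'E'
from scipy.spatial.transform import Rotation as Ro
def st():
    s=ctrl.state();print({k:np.round(s[k],4).tolist() for k in("clock","q","tool_pos","contact_force","finger_gap")})
    w=s["tool_rot"];r=Ro.from_quat(np.r_[w[1:],w[0]]);print("x,y,z axes",np.round(r.as_matrix().T,3).tolist());return s,r
def need(axis,r):
    "bottle axis: tool -x at grasp. twist (deg) that brings it to world axis"
    u=-r.as_matrix()[:,0];v=np.cross(u,axis);n=np.linalg.norm(v)
    print("bottle up",np.round(u,3),"twist deg",np.round(np.degrees(np.arctan2(n,u@axis))*v/n,2))
E
python3 - <<'E'
from h import *
s,r=st();need([0,0,1],r)
E
```

```text
{'clock': 12.975, 'q': [-0.8562, 0.9876, -0.3244, 2.4263, 2.3336, 1.7608, -1.5567], 'tool_pos': [0.5878, 0.4332, 0.1573], 'contact_force': [0.9658, -0.1648, -3.4135], 'finger_gap': 0.051}
x,y,z axes [[-0.166, -0.046, -0.985], [-0.262, 0.965, -0.001], [0.951, 0.258, -0.173]]
bottle up [0.166 0.046 0.985] twist deg [ 2.65 -9.58  0.  ]
```

>>> play_rows:
  deltas:
    - {"twist": [0, 0, 0], "linear": [24, 17, 0], "jaw": 1}
    - {"twist": [0.9, -3.2, 0], "linear": [20, 14, 0], "jaw": 1}
    - {"twist": [0.9, -3.2, 0], "linear": [12, 9, 0], "jaw": 1}
    - {"twist": [0.9, -3.2, 0], "linear": [8, 6, 0], "jaw": 1}
    - {"twist": [0, 0, 0], "linear": [0, 0, -10], "jaw": 1}

```text
clock: 13.6
tool_pos: [0.6524, 0.4785, 0.1456]
tool_rot: [0.699, -0.093, 0.703, 0.092]
contact_force: [-0.7, 0.2, -2.5]
finger_gap: 0.0507
grip_force: 45.0
```

```bash
python3 - <<'E'
from h import *
s,r=st();need([0,0,1],r)
E
```

```text
{'clock': 13.6, 'q': [-0.8709, 1.0948, -0.2048, 2.238, 2.4243, 1.8218, -1.5517], 'tool_pos': [0.6524, 0.4785, 0.1456], 'contact_force': [-0.6536, 0.1935, -2.4578], 'finger_gap': 0.0507}
x,y,z axes [[-0.005, -0.002, -1.0], [-0.26, 0.966, -0.0], [0.966, 0.26, -0.005]]
bottle up [0.005 0.002 1.   ] twist deg [ 0.09 -0.29  0.  ]
```

>>> play_rows:
  deltas:
    - {"twist": [0, 0, 0], "linear": [0, 0, -15], "jaw": 1}
    - {"twist": [0, 0, 0], "linear": [0, 0, -15], "jaw": 1}
    - {"twist": [0, 0, 0], "linear": [0, 0, -10], "jaw": 1}
    - {"twist": [0, 0, 0], "linear": [0, 0, -8], "jaw": 1}
    - {"twist": [0, 0, 0], "linear": [0, 0, 0], "jaw": 1}

```text
clock: 14.22
tool_pos: [0.6522, 0.4784, 0.0986]
tool_rot: [0.7, -0.093, 0.702, 0.092]
contact_force: [0.3, 0.1, -2.2]
finger_gap: 0.0507
grip_force: 45.0
```

```bash
python3 - <<'E'
from h import *
s,r=st();need([0,0,1],r)
snap("scene","scene6")
b=cv2.imread("pics/scene6.png")[60:260,340:540]
cv2.imwrite("pics/c6.png",cv2.resize(b,(600,600),interpolation=cv2.INTER_CUBIC))
p=np.array(s["tool_pos"])-.0355*r.as_matrix()[:,2]
for h in(-.08,.055): print((proj("scene",p+[0,0,h])[0]-[340,60])*3)
E
```

```text
{'clock': 14.225, 'q': [-0.9133, 1.1817, -0.1416, 2.2081, 2.413, 1.8363, -1.6329], 'tool_pos': [0.6522, 0.4784, 0.0986], 'contact_force': [0.2868, 0.063, -2.2464], 'finger_gap': 0.0507}
x,y,z axes [[-0.004, -0.002, -1.0], [-0.26, 0.966, -0.0], [0.966, 0.26, -0.004]]
bottle up [0.004 0.002 1.   ] twist deg [ 0.09 -0.23  0.  ]
[509.08236625 481.04772143]
[561.49526002 323.48190512]
```

View pics/c6.png

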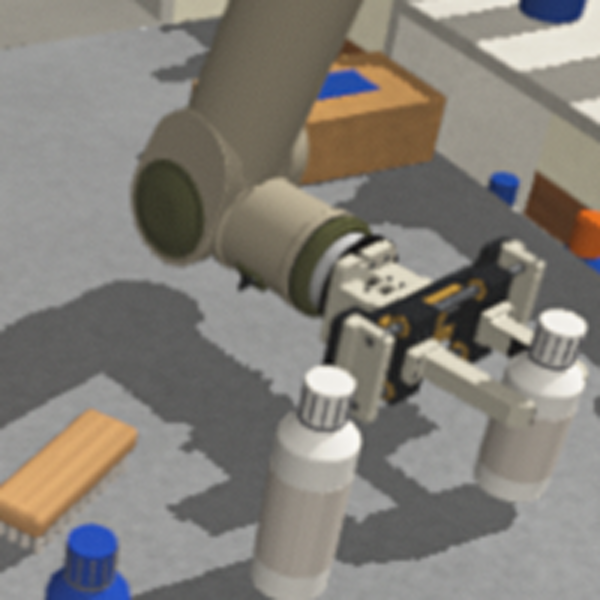

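The crop shows the bottle held upright, with its foot near (512,485) as predicted and the wrist clear of the table. I'll lower it the last 18 mm gently.

>>> play_rows:
  deltas:
    - {"twist": [0, 0, 0], "linear": [0, 0, -6], "jaw": 1}
    - {"twist": [0, 0, 0], "linear": [0, 0, -5], "jaw": 1}
    - {"twist": [0, 0, 0], "linear": [0, 0, -3], "jaw": 1}
    - {"twist": [0, 0, 0], "linear": [0, 0, -2], "jaw": 1}
    - {"twist": [0, 0, 0], "linear": [0, 0, 0], "jaw": 1}

```text
clock: 14.9
tool_pos: [0.6523, 0.4783, 0.0831]
tool_rot: [0.7, -0.093, 0.702, 0.092]
contact_force: [1.3, 1.0, -1.7]
finger_gap: 0.0513
grip_force: 45.0
```

>>> play_rows:
  deltas:
    - {"twist": [0, 0, 0], "linear": [0, 0, -1], "jaw": 1}
    - {"twist": [0, 0, 0], "linear": [0, 0, -1], "jaw": 1}
    - {"twist": [0, 0, 0], "linear": [0, 0, 0], "jaw": 1}
    - {"twist": [0, 0, 0], "linear": [0, 0, 0], "jaw": 1}
    - {"twist": [0, 0, 0], "linear": [0, 0, 0], "jaw": 1}

```text
clock: 15.52
tool_pos: [0.6524, 0.4783, 0.0813]
tool_rot: [0.7, -0.093, 0.702, 0.092]
contact_force: [-0.5, 0.5, -2.1]
finger_gap: 0.051
grip_force: 45.0
```

>>> play_rows:
  deltas:
    - {"twist": [0, 0, 0], "linear": [0, 0, -1], "jaw": 1}
    - {"twist": [0, 0, 0], "linear": [0, 0, -1], "jaw": 1}
    - {"twist": [0, 0, 0], "linear": [0, 0, 0], "jaw": 1}
    - {"twist": [0, 0, 0], "linear": [0, 0, 0], "jaw": 1}
    - {"twist": [0, 0, 0], "linear": [0, 0, 0], "jaw": 1}

```text
clock: 16.15
tool_pos: [0.6524, 0.4783, 0.0793]
tool_rot: [0.7, -0.093, 0.702, 0.093]
contact_force: [-0.5, -0.5, -1.4]
finger_gap: 0.0505
grip_force: 45.0
```

>>> play_rows:
  deltas:
    - {"twist": [0, 0, 0], "linear": [0, 0, -1], "jaw": 1}
    - {"twist": [0, 0, 0], "linear": [0, 0, 0], "jaw": 1}
    - {"twist": [0, 0, 0], "linear": [0, 0, -0.5], "jaw": 1}
    - {"twist": [0, 0, 0], "linear": [0, 0, 0], "jaw": 1}
    - {"twist": [0, 0, 0], "linear": [0, 0, 0], "jaw": 1}

```text
clock: 16.77
tool_pos: [0.6526, 0.4783, 0.079]
tool_rot: [0.701, -0.093, 0.701, 0.093]
contact_force: [-1.2, -1.5, 5.2]
finger_gap: 0.0512
grip_force: 45.0
```

>>> play_rows:
  deltas:
    - {"twist": [0, 0, 0], "linear": [0, 0, 0], "jaw": 0.5}
    - {"twist": [0, 0, 0], "linear": [0, 0, 0], "jaw": 0.2}
    - {"twist": [0, 0, 0], "linear": [0, 0, 0], "jaw": 0.2}
    - {"twist": [0, 0, 0], "linear": [0, 0, 0], "jaw": 0.2}
    - {"twist": [0, 0, 0], "linear": [-10, -3, 0], "jaw": 0.2}

```text
clock: 17.4
tool_pos: [0.6428, 0.4745, 0.0779]
tool_rot: [0.7, -0.092, 0.702, 0.092]
contact_force: [-0.5, 0.1, -0.1]
finger_gap: 0.0739
grip_force: 0.0
```

>>> play_rows:
  deltas:
    - {"twist": [0, 0, 0], "linear": [-15, -4, 0], "jaw": 0.2}
    - {"twist": [0, 0, 0], "linear": [-15, -4, 0], "jaw": 0.2}
    - {"twist": [0, 0, 0], "linear": [-15, -4, 0], "jaw": 0.2}
    - {"twist": [0, 0, 0], "linear": [-15, -4, 2], "jaw": 0.2}
    - {"twist": [0, 0, 0], "linear": [-12, -3, 5], "jaw": 0.2}

```text
clock: 18.02
tool_pos: [0.569, 0.4565, 0.0847]
tool_rot: [0.7, -0.093, 0.702, 0.093]
contact_force: [-0.3, 0.6, -0.0]
finger_gap: 0.0744
grip_force: 0.0
```

```bash
python3 - <<'E'
from h import *
s,r=st();need([0,0,1],r)
E
```

```text
{'clock': 18.025, 'q': [-1.1546, 1.2568, -0.0016, 2.3408, 2.1995, 1.8485, -1.9335], 'tool_pos': [0.569, 0.4565, 0.0847], 'contact_force': [-0.3329, 0.5779, -0.0209], 'finger_gap': 0.0744}
x,y,z axes [[-0.004, -0.002, -1.0], [-0.261, 0.965, -0.001], [0.965, 0.261, -0.004]]
bottle up [0.004 0.002 1.   ] twist deg [ 0.09 -0.22  0.  ]
```

>>> play_rows:
  deltas:
    - {"twist": [-1, 3.2, 0], "linear": [-5, -4, 45], "jaw": 0.2}
    - {"twist": [-2.98, 9.54, 0], "linear": [-5, -5, 40], "jaw": 0.1}
    - {"twist": [-2.98, 9.54, 0], "linear": [-5, -5, 40], "jaw": 0}
    - {"twist": [-2.98, 9.54, 0], "linear": [-5, -5, 40], "jaw": 0}
    - {"twist": [-2.98, 9.54, 0], "linear": [0, 0, 30], "jaw": 0}

```text
clock: 18.65
tool_pos: [0.5613, 0.4308, 0.2473]
tool_rot: [0.456, -0.116, 0.882, 0.032]
contact_force: [0.5, -1.5, -2.1]
finger_gap: 0.0929
grip_force: 0.0
```

>>> play_rows:
  deltas:
    - {"twist": [-2.98, 9.54, 0], "linear": [0, 0, 20], "jaw": 0}
    - {"twist": [-2.98, 9.54, 0], "linear": [0, 0, 20], "jaw": 0}
    - {"twist": [-2.98, 9.54, 0], "linear": [0, 0, 10], "jaw": 0}
    - {"twist": [-2.98, 9.54, 0], "linear": [0, 0, 0], "jaw": 0}
    - {"twist": [-1.9, 6.1, 0], "linear": [0, 0, 0], "jaw": 0}

```text
clock: 19.27
tool_pos: [0.5725, 0.3997, 0.2611]
tool_rot: [0.26, -0.127, 0.956, -0.057]
contact_force: [0.5, -0.0, -0.4]
finger_gap: 0.0929
grip_force: 0.0
```

```bash
cat >> h.py <<'E'
def fits(names,tag):
    from scipy.optimize import minimize
    L=["short_bottle","tall_bottle","fallen_bottle","short_in_rack","medium_in_rack","tall_in_rack"]
    for n in("scene","top"): snap(n,n+tag)
    for k,(H,z0,L,x,y,cams) in names.items():
        M={}
        for n in cams:
            uv=proj(n,[x,y,z0+H/2])[0]; m=pick(n,L,uv,22)
            if m is not None and m[1].sum()<3500: M[n]=m[1]; print(k,n,round(float(m[0]),2),m[2],int(m[1].sum()))
        if not M: print(k,"none");continue
        f=lambda v:-sum(iou(M[n],sil(n,H,[v[0],v[1],z0])) for n in M)
        S=np.array([[x,y],[x+.008,y],[x,y+.008]])
        r=minimize(f,[x,y],method="Nelder-Mead",options=dict(initial_simplex=S,xatol=2e-4,fatol=1e-4))
        print(k,np.round(r.x,4),round(r.fun/len(M),3))
E
python3 - <<'E'
from h import *
s,r=st();need([.954,.298,0],r)
B=("scene","top")
fits({"med":(.135,0,["fallen_bottle"],.618,.469,B),"tall":(.165,0,["tall_bottle"],.63,.281,B),"short":(.105,0,["short_bottle"],.543,.059,B),
"rL":(.135,.004,["medium_in_rack"],.63,-.26,B),"rM":(.105,.004,["short_in_rack"],.63,-.19,B),"rR":(.165,.004,["tall_in_rack"],.63,-.12,B)},"7")
E
```

```text
{'clock': 19.275, 'q': [-0.94, 0.3966, 0.029, 1.952, 0.7877, 0.6369, 0.31], 'tool_pos': [0.5725, 0.3997, 0.2611], 'contact_force': [0.5463, -0.028, -0.366], 'finger_gap': 0.0929}
x,y,z axes [[-0.833, -0.272, -0.482], [-0.213, 0.961, -0.175], [0.511, -0.043, -0.858]]
bottle up [0.833 0.272 0.482] twist deg [-8.6  27.54 -0.68]
med scene 0.77 fallen_bottle 1395
med top 0.59 fallen_bottle 511
med [0.6179 0.4683] -0.798
tall scene 0.66 tall_bottle 1957
tall top 0.8 tall_bottle 736
tall [0.6303 0.2811] -0.948
short scene 0.73 short_bottle 908
short top 0.81 short_bottle 468
short [0.5421 0.0584] -0.819
rL scene 0.75 medium_in_rack 1856
rL top 0.87 medium_in_rack 641
rL [ 0.6422 -0.2567] -0.886
rM scene 0.56 short_in_rack 1431
rM top 0.93 short_in_rack 516
rM [ 0.6243 -0.1905] -0.92
rR scene 0.62 tall_in_rack 1786
rR top 0.89 tall_in_rack 652
rR [ 0.6157 -0.1198] -0.841
```

```bash
cat > rack.py <<'E'
from h import *
from scipy.optimize import minimize
def boxsil(n,v):
    x,y,t=v;c,s=np.cos(t),np.sin(t);P3=[]
    for a in(-.111,.111):
        for b in(-.105,.105):
            for z in(0,.045): P3.append([x+c*a-s*b,y+s*a+c*b,z])
    m=np.zeros((960,1280),np.uint8)
    cv2.fillConvexPoly(m,cv2.convexHull((2*proj(n,P3)*16).astype(np.float32)).astype(np.int32),1,shift=4)
    return cv2.resize(m.astype(np.float32),(640,480),interpolation=cv2.INTER_AREA)
B=[(.135,.6422,-.2567),(.105,.6243,-.1905),(.165,.6157,-.1198)]
M={};O={}
for n in("scene","top"):
    O[n]=np.maximum.reduce([sil(n,h,[x,y,.004]) for h,x,y in B]+[sil(n,.165,[.735,-.13,0])])
    d=[d for d in ctrl.cut_out(n,"rack")]
    M[n]=d[0]["region"].astype(np.float32);print(n,d[0]["score"],d[0]["rect"])
ok={n:1-cv2.dilate(O[n],np.ones((5,5))) for n in O}
def f(v,cams=("scene","top")):
    e=0
    for n in cams:
        e-=iou(M[n]*ok[n],boxsil(n,v)*ok[n])
    return e
for cams in(("scene","top"),("top",)):
    x0=[.562,-.2,.15]
    r=minimize(f,x0,args=(cams,),method="Nelder-Mead",options=dict(initial_simplex=np.array(x0)+np.r_[np.zeros((1,3)),np.diag([.01,.01,.06])],xatol=1e-4,fatol=1e-5))
    print(cams,np.round(r.x,4),r.fun); x,y,t=r.x
    if len(cams)==2: best=r.x
    for h,bx,by in B:
        dx,dy=bx-x,by-y;print(h,"in rack frame",round(np.cos(t)*dx+np.sin(t)*dy,4),round(-np.sin(t)*dx+np.cos(t)*dy,4))
np.save("rack.npy",best)
x,y,t=best;c,s=np.cos(t),np.sin(t)
ims=[]
for n,(u0,v0) in(("top",(340,180)),("scene",(100,200))):
    im=cv2.imread(f"pics/{n}7.png");big=cv2.resize(im[v0:v0+150,u0:u0+190],None,fx=4,fy=4,interpolation=cv2.INTER_CUBIC)
    for b in(-.105,-.034,.034,.105):
        q=proj(n,[[x+c*a-s*b,y+s*a+c*b,.045] for a in(-.111,.111)]);q=((q-[u0,v0]+.5)*4).astype(int)
        cv2.line(big,tuple(map(int,q[0])),tuple(map(int,q[1])),(0,0,255),1)
    for a,z in((-.111,.034),(.111,.034)):
        q=proj(n,[[x+c*a-s*b,y+s*a+c*b,z] for b in(-.105,.105)]);q=((q-[u0,v0]+.5)*4).astype(int)
        cv2.line(big,tuple(map(int,q[0])),tuple(map(int,q[1])),(0,255,0),1)
    ims.append(big)
cv2.imwrite("pics/rackov.png",cv2.resize(np.vstack(ims),(380*1,600)) if 0 else cv2.resize(np.hstack(ims),(800,316)))
st()
s_,r=ctrl.state(),None
w=s_["tool_rot"];r=Ro.from_quat(np.r_[w[1:],w[0]])
for name,az in(("med/any radial",None),("rack",t+np.pi/2)):
    if az is None: az=np.radians(107.3)
    for k in(0,np.pi):
        yv=np.array([np.cos(az+k),np.sin(az+k),0]);zv=np.array([0,0,-1.]);X=np.cross(yv,zv)
        print(name,k,np.round(np.degrees((Ro.from_matrix(np.c_[X,yv,zv])*r.inv()).as_rotvec()),1))
E
python3 rack.py
```

```text
scene 0.74 [195.7, 291.6, 146.2, 136.2]
top 0.61 [421.5, 249.8, 106.7, 112.6]
('scene', 'top') [ 0.5622 -0.199   0.1649] -1.8268022537231445
0.135 in rack frame 0.0695 -0.07
0.105 in rack frame 0.0627 -0.0018
0.165 in rack frame 0.0658 0.0694
('top',) [ 0.5607 -0.2001  0.164 ] -0.9733228087425232
0.135 in rack frame 0.0712 -0.0692
0.105 in rack frame 0.0643 -0.001
0.165 in rack frame 0.0674 0.0702
{'clock': 20.075, 'q': [-0.9404, 0.3973, 0.0302, 1.9523, 0.7967, 0.6347, 0.3014], 'tool_pos': [0.5743, 0.4, 0.2615], 'contact_force': [-0.8747, -0.1685, -0.2895], 'finger_gap': 0.0931}
x,y,z axes [[-0.83, -0.271, -0.487], [-0.211, 0.962, -0.175], [0.516, -0.042, -0.856]]
med/any radial 0 [ 1.9 31.1  2.2]
med/any radial 3.141592653589793 [  47.7   -3.  -171.3]
rack 0 [ 4.1 30.9 -5.5]
rack 3.141592653589793 [-46.6   6.1 168.2]
```

View pics/rackov.png

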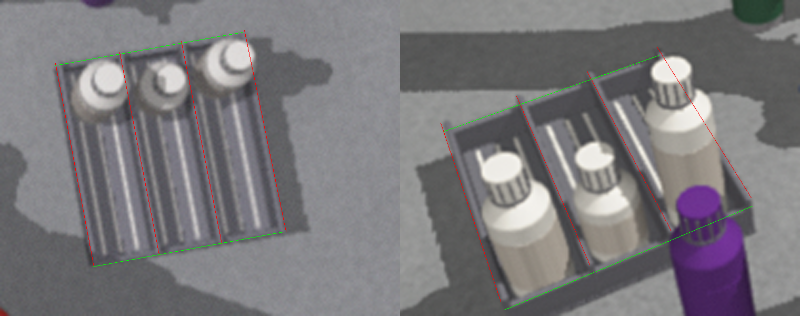

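The overlay fits the rack edges well: rack at (0.562,-0.1995), yaw 9.4°, tall lane +y, short in the middle, medium -y. The medium bottle now stands free at (0.618,0.468). Next I level the tool, with the jaws closing across the lanes, and go to its cap.

>>> play_rows:
  deltas:
    - {"twist": [1, 7.8, -1.4], "linear": [11, 17, 0], "jaw": 0}
    - {"twist": [1, 7.8, -1.4], "linear": [11, 17, 0], "jaw": 0}
    - {"twist": [1, 7.8, -1.4], "linear": [11, 17, 0], "jaw": 0}
    - {"twist": [1, 7.5, -1.3], "linear": [11, 17, 0], "jaw": 0}
    - {"twist": [0, 0, 0], "linear": [0, 0, 0], "jaw": 0}

```text
clock: 20.7
tool_pos: [0.6219, 0.4663, 0.2595]
tool_rot: [-0.001, -0.08, 0.997, -0.001]
contact_force: [-0.2, -0.3, 0.2]
finger_gap: 0.0934
grip_force: 0.0
```

```bash
cat >> h.py <<'E'
def tgt(x,y,z,az=np.radians(99.4)):
    s,r=st();yv=np.array([np.cos(az),np.sin(az),0]);zv=np.array([0,0,-1.])
    print("lin mm",np.round((np.array([x,y,z])-s["tool_pos"])*1000,1),"twist",np.round(np.degrees((Ro.from_matrix(np.c_[np.cross(yv,zv),yv,zv])*r.inv()).as_rotvec()),1))
E
python3 -c "
from h import *
tgt(.618,.4685,.089)"
```

```text
{'clock': 20.7, 'q': [-0.5905, 0.6305, -0.2265, 1.3822, 0.1467, 1.1477, 0.8954], 'tool_pos': [0.6219, 0.4663, 0.2595], 'contact_force': [-0.234, -0.2732, 0.2152], 'finger_gap': 0.0934}
x,y,z axes [[-0.987, -0.159, 0.002], [-0.159, 0.987, -0.002], [-0.001, -0.002, -1.0]]
lin mm [  -3.9    2.2 -170.5] twist [ 0.1 -0.1  0.2]
```

>>> play_rows:
  deltas:
    - {"twist": [0, 0, 0], "linear": [-4, 2, -55], "jaw": 0}
    - {"twist": [0, 0, 0], "linear": [0, 0, -55], "jaw": 0}
    - {"twist": [0, 0, 0], "linear": [0, 0, -40], "jaw": 0}
    - {"twist": [0, 0, 0], "linear": [0, 0, -20.5], "jaw": 0.3}
    - {"twist": [0, 0, 0], "linear": [0, 0, 0], "jaw": 0.5}
  force: 30

```text
clock: 21.32
tool_pos: [0.6134, 0.4697, 0.0903]
tool_rot: [-0.001, -0.083, 0.997, -0.001]
contact_force: [0.3, 0.4, 1.1]
finger_gap: 0.0778
grip_force: 0.0
```

>>> play_rows:
  deltas:
    - {"twist": [0, 0, 0], "linear": [0, 0, 0], "jaw": 1}
    - {"twist": [0, 0, 0], "linear": [0, 0, 0], "jaw": 1}
    - {"twist": [0, 0, 0], "linear": [0, 0, 0], "jaw": 1}
    - {"twist": [0, 0, 0], "linear": [0, 0, 0], "jaw": 1}
    - {"twist": [0, 0, 0], "linear": [0, 0, 0], "jaw": 1}

```text
clock: 21.95
tool_pos: [0.6145, 0.4696, 0.0912]
tool_rot: [0.0, -0.082, 0.997, -0.001]
contact_force: [0.3, -1.1, 1.8]
finger_gap: 0.029
grip_force: 30.0
```

```bash
python3 -c "
from h import *
st()"
```

```text
{'clock': 21.95, 'q': [-0.6081, 0.7697, -0.2074, 1.5444, 0.194, 0.8489, 0.8483], 'tool_pos': [0.6145, 0.4696, 0.0912], 'contact_force': [0.3179, -1.0866, 1.7877], 'finger_gap': 0.029}
x,y,z axes [[-0.986, -0.164, 0.0], [-0.164, 0.986, -0.002], [0.0, -0.002, -1.0]]
```

>>> play_rows:
  deltas:
    - {"twist": [0, 0, 0], "linear": [0, 0, 50], "jaw": 1}
    - {"twist": [0, 0, 0], "linear": [0, 0, 60], "jaw": 1}
    - {"twist": [0, 0, 0], "linear": [-10, -25, 54], "jaw": 1}
    - {"twist": [0, 0, 0], "linear": [-10, -55, 26], "jaw": 1}
    - {"twist": [0, 0, 0], "linear": [-8, -60, 0], "jaw": 1}

```text
clock: 22.58
tool_pos: [0.5865, 0.3297, 0.2833]
tool_rot: [0.002, -0.083, 0.997, 0.0]
contact_force: [0.9, -0.9, -2.4]
finger_gap: 0.0294
grip_force: 30.0
```

>>> play_rows:
  deltas:
    - {"twist": [0, 0, 0], "linear": [-6, -60, 0], "jaw": 1}
    - {"twist": [0, 0, 0], "linear": [-6, -60, 0], "jaw": 1}
    - {"twist": [0, 0, 0], "linear": [-6, -60, 0], "jaw": 1}
    - {"twist": [0, 0, 0], "linear": [-6, -60, 0], "jaw": 1}
    - {"twist": [0, 0, 0], "linear": [-4, -60, 0], "jaw": 1}

```text
clock: 23.2
tool_pos: [0.5576, 0.0279, 0.2809]
tool_rot: [-0.0, -0.082, 0.997, -0.001]
contact_force: [0.7, -0.6, -2.5]
finger_gap: 0.0292
grip_force: 30.0
```

```bash
python3 -c "
from h import *
tgt(.568,-.267,.095)"
```

```text
{'clock': 23.2, 'q': [0.0037, 0.3171, -0.207, 1.8764, 0.0805, 0.9565, 1.4961], 'tool_pos': [0.5576, 0.0279, 0.2809], 'contact_force': [0.6997, -0.6313, -2.5348], 'finger_gap': 0.0292}
x,y,z axes [[-0.986, -0.164, 0.001], [-0.164, 0.986, -0.002], [-0.0, -0.002, -1.0]]
lin mm [  10.4 -294.9 -185.9] twist [ 0.1 -0.  -0.1]
```

>>> play_rows:
  deltas:
    - {"twist": [0, 0, 0], "linear": [2, -60, 0], "jaw": 1}
    - {"twist": [0, 0, 0], "linear": [2, -60, 0], "jaw": 1}
    - {"twist": [0, 0, 0], "linear": [2, -60, 0], "jaw": 1}
    - {"twist": [0, 0, 0], "linear": [2, -60, 0], "jaw": 1}
    - {"twist": [0, 0, 0], "linear": [2, -54, 0], "jaw": 1}

```text
clock: 23.82
tool_pos: [0.5678, -0.2664, 0.2808]
tool_rot: [-0.0, -0.082, 0.997, -0.001]
contact_force: [1.0, 0.0, -1.6]
finger_gap: 0.0292
grip_force: 30.0
```

>>> play_rows:
  deltas:
    - {"twist": [0, 0, 0], "linear": [0, 0, -20], "jaw": 1}
    - {"twist": [0, 0, 0], "linear": [0, 0, -40], "jaw": 1}
    - {"twist": [0, 0, 0], "linear": [0, 0, -40], "jaw": 1}
    - {"twist": [0, 0, 0], "linear": [0, 0, -20], "jaw": 1}
    - {"twist": [0, 0, 0], "linear": [0, 0, 0], "jaw": 1}

```text
clock: 24.45
tool_pos: [0.5672, -0.2636, 0.1593]
tool_rot: [-0.002, -0.082, 0.997, 0.0]
contact_force: [0.2, 0.2, -1.5]
finger_gap: 0.0297
grip_force: 30.0
```

```bash
python3 -c "
from h import *
tgt(.568,-.267,.0952)"
```

```text
{'clock': 24.45, 'q': [0.4187, 0.5254, -0.1108, 1.8654, 0.0825, 0.7586, 1.9985], 'tool_pos': [0.5672, -0.2636, 0.1593], 'contact_force': [0.173, 0.1797, -1.5269], 'finger_gap': 0.0297}
x,y,z axes [[-0.986, -0.164, 0.003], [-0.164, 0.986, 0.0], [-0.004, -0.0, -1.0]]
lin mm [  0.8  -3.4 -64.1] twist [ 0.  -0.2 -0.1]
```

>>> play_rows:
  deltas:
    - {"twist": [0, 0, 0], "linear": [0, -1, -8], "jaw": 1}
    - {"twist": [0, 0, 0], "linear": [0, 0, 0], "jaw": 1}
    - {"twist": [0, 0, 0], "linear": [0, 0, 0], "jaw": 1}
    - {"twist": [0, 0, 0], "linear": [0, 0, 0], "jaw": 1}
    - {"twist": [0, 0, 0], "linear": [0, 0, 0], "jaw": 1}

```text
clock: 25.08
tool_pos: [0.5685, -0.2652, 0.1533]
tool_rot: [0.0, -0.082, 0.997, -0.001]
contact_force: [0.3, 0.1, -2.3]
finger_gap: 0.0297
grip_force: 30.0
```

```bash
python3 -c "
from h import *
tgt(.568,-.267,.0952)
snap('scene','s8');x,y,t=np.load('rack.npy')
p=ctrl.state()['tool_pos'];fits({'held':(.135,p[2]-.0912,0,p[0]+.002,p[1],('scene','top'))},'8')"
```

```text
{'clock': 25.075, 'q': [0.4194, 0.5327, -0.1098, 1.8698, 0.0847, 0.7426, 1.9981], 'tool_pos': [0.5685, -0.2652, 0.1533], 'contact_force': [0.3009, 0.0826, -2.3303], 'finger_gap': 0.0297}
x,y,z axes [[-0.986, -0.164, -0.0], [-0.164, 0.986, -0.002], [0.0, -0.002, -1.0]]
lin mm [ -0.5  -1.8 -58.1] twist [ 0.1  0.  -0.1]Traceback (most recent call last):
  File "<string>", line 5, in <module>
    p=ctrl.state()['tool_pos'];fits({'held':(.135,p[2]-.0912,0,p[0]+.002,p[1],('scene','top'))},'8')
                               ~~~~^^^^^^^^^^^^^^^^^^^^^^^^^^^^^^^^^^^^^^^^^^^^^^^^^^^^^^^^^^^^^^^^^
  File "h.py", line 58, in fits
    uv=proj(n,[x,y,z0+H/2])[0]; m=pick(n,L,uv,22)
                                  ~~~~^^^^^^^^^^^
  File "h.py", line 36, in pick
    for t in names:
             ^^^^^
TypeError: 'int' object is not iterable
```

>>> play_rows:
  deltas:
    - {"twist": [0, 0, 0], "linear": [0, -2, -6], "jaw": 1}
    - {"twist": [0, 0, 0], "linear": [0, 0, -8], "jaw": 1}
    - {"twist": [0, 0, 0], "linear": [0, 0, -8], "jaw": 1}
    - {"twist": [0, 0, 0], "linear": [0, 0, -8], "jaw": 1}
    - {"twist": [0, 0, 0], "linear": [0, 0, 0], "jaw": 1}

```text
clock: 25.85
tool_pos: [0.5679, -0.2669, 0.1221]
tool_rot: [-0.001, -0.082, 0.997, -0.0]
contact_force: [0.1, 0.2, -1.9]
finger_gap: 0.0296
grip_force: 30.0
```

>>> play_rows:
  deltas:
    - {"twist": [0, 0, 0], "linear": [0, 0, -10], "jaw": 1}
    - {"twist": [0, 0, 0], "linear": [0, 0, -10], "jaw": 1}
    - {"twist": [0, 0, 0], "linear": [0, 0, -5], "jaw": 1}
    - {"twist": [0, 0, 0], "linear": [0, 0, -1], "jaw": 1}
    - {"twist": [0, 0, 0], "linear": [0, 0, -0.5], "jaw": 1}

```text
clock: 26.48
tool_pos: [0.5685, -0.2672, 0.0966]
tool_rot: [0.0, -0.082, 0.997, -0.001]
contact_force: [0.2, -0.1, -1.9]
finger_gap: 0.0296
grip_force: 30.0
```

>>> play_rows:
  deltas:
    - {"twist": [0, 0, 0], "linear": [0, 0, -0.5], "jaw": 1}
    - {"twist": [0, 0, 0], "linear": [0, 0, 0], "jaw": 1}
    - {"twist": [0, 0, 0], "linear": [0, 0, -0.5], "jaw": 1}
    - {"twist": [0, 0, 0], "linear": [0, 0, 0], "jaw": 1}
    - {"twist": [0, 0, 0], "linear": [0, 0, 0], "jaw": 1}

```text
clock: 27.1
tool_pos: [0.5684, -0.2672, 0.0956]
tool_rot: [-0.0, -0.082, 0.997, -0.001]
contact_force: [0.2, 0.4, -2.2]
finger_gap: 0.0295
grip_force: 30.0
```

>>> play_rows:
  deltas:
    - {"twist": [0, 0, 0], "linear": [0, 0, -1], "jaw": 1}
    - {"twist": [0, 0, 0], "linear": [0, 0, -0.5], "jaw": 1}
    - {"twist": [0, 0, 0], "linear": [0, 0, -0.5], "jaw": 1}
    - {"twist": [0, 0, 0], "linear": [0, 0, 0], "jaw": 1}
    - {"twist": [0, 0, 0], "linear": [0, 0, 0], "jaw": 1}

```text
clock: 27.72
tool_pos: [0.5692, -0.2674, 0.095]
tool_rot: [0.001, -0.082, 0.997, -0.001]
contact_force: [-0.5, 0.1, 9.9]
finger_gap: 0.0293
grip_force: 30.0
```

>>> play_rows:
  deltas:
    - {"twist": [0, 0, 0], "linear": [0, 0, 0], "jaw": 0.4}
    - {"twist": [0, 0, 0], "linear": [0, 0, 0], "jaw": 0.4}
    - {"twist": [0, 0, 0], "linear": [0, 0, 0], "jaw": 0.4}
    - {"twist": [0, 0, 0], "linear": [0, 0, 0], "jaw": 0.4}
    - {"twist": [0, 0, 0], "linear": [0, 0, 15], "jaw": 0.4}

```text
clock: 28.35
tool_pos: [0.5677, -0.2668, 0.108]
tool_rot: [-0.001, -0.082, 0.997, -0.0]
contact_force: [-1.0, -0.9, 0.0]
finger_gap: 0.0555
grip_force: 0.0
```

>>> play_rows:
  deltas:
    - {"twist": [0, 0, 0], "linear": [0, 0, 45], "jaw": 0.4}
    - {"twist": [0, 0, 0], "linear": [0, 0, 45], "jaw": 0.3}
    - {"twist": [0, 0, 0], "linear": [-2, 58, 10], "jaw": 0.1}
    - {"twist": [0, 0, 0], "linear": [-4, 58, 0], "jaw": 0}
    - {"twist": [0, 0, 0], "linear": [-5, 58, 0], "jaw": 0}

```text
clock: 28.98
tool_pos: [0.5574, -0.0915, 0.21]
tool_rot: [0.001, -0.082, 0.997, -0.001]
contact_force: [0.9, 1.3, 0.8]
finger_gap: 0.0902
grip_force: 0.0
```

>>> play_rows:
  deltas:
    - {"twist": [0, 0, 0], "linear": [-5, 58, 0], "jaw": 0}
    - {"twist": [0, 0, 0], "linear": [-5, 58, 0], "jaw": 0}
    - {"twist": [0, 0, 0], "linear": [-6, 36, 0], "jaw": 0}
    - {"twist": [0, 0, 0], "linear": [0, 0, 0], "jaw": 0}
    - {"twist": [0, 0, 0], "linear": [0, 0, 0], "jaw": 0}

```text
clock: 29.6
tool_pos: [0.5416, 0.0581, 0.2092]
tool_rot: [0.0, -0.082, 0.997, -0.001]
contact_force: [-0.3, 0.0, -0.9]
finger_gap: 0.0931
grip_force: 0.0
```

```bash
python3 - <<'E'
from h import *
tgt(.542,.0585,.059)
fits({"med_placed":(.135,.004,0,.571,-.267,("scene","top"))},"9")
from scipy.optimize import minimize
E
```

```text
{'clock': 29.6, 'q': [-0.093, 0.3741, -0.161, 1.9942, 0.0865, 0.7795, 1.4308], 'tool_pos': [0.5416, 0.0581, 0.2092], 'contact_force': [-0.2762, 0.0115, -0.9081], 'finger_gap': 0.0931}
x,y,z axes [[-0.986, -0.164, -0.0], [-0.164, 0.986, -0.002], [0.001, -0.002, -1.0]]
lin mm [   0.4    0.4 -150.2] twist [ 0.1  0.  -0. ]Traceback (most recent call last):
  File "<stdin>", line 3, in <module>
  File "h.py", line 58, in fits
    uv=proj(n,[x,y,z0+H/2])[0]; m=pick(n,L,uv,22)
                                  ~~~~^^^^^^^^^^^
  File "h.py", line 36, in pick
    for t in names:
             ^^^^^
TypeError: 'int' object is not iterable
```

>>> play_rows:
  deltas:
    - {"twist": [0, 0, 0], "linear": [0, 0, -45], "jaw": 0}
    - {"twist": [0, 0, 0], "linear": [0, 0, -50], "jaw": 0}
    - {"twist": [0, 0, 0], "linear": [0, 0, -35], "jaw": 0.1}
    - {"twist": [0, 0, 0], "linear": [0, 0, -18], "jaw": 0.3}
    - {"twist": [0, 0, 0], "linear": [0, 0, 0], "jaw": 0.6}

```text
clock: 30.32
tool_pos: [0.5408, 0.0575, 0.0594]
tool_rot: [-0.001, -0.081, 0.997, -0.001]
contact_force: [0.0, -0.2, -0.2]
finger_gap: 0.0684
grip_force: 0.0
```

>>> play_rows:
  deltas:
    - {"twist": [0, 0, 0], "linear": [0, 0, 0], "jaw": 1}
    - {"twist": [0, 0, 0], "linear": [0, 0, 0], "jaw": 1}
    - {"twist": [0, 0, 0], "linear": [0, 0, 0], "jaw": 1}
    - {"twist": [0, 0, 0], "linear": [0, 0, 0], "jaw": 1}
    - {"twist": [0, 0, 0], "linear": [0, 0, 0], "jaw": 1}

```text
clock: 30.95
tool_pos: [0.5417, 0.0588, 0.061]
tool_rot: [0.0, -0.082, 0.997, -0.001]
contact_force: [-0.3, -1.3, 6.1]
finger_gap: 0.0293
grip_force: 30.0
```

```bash
python3 - <<'E'
from h import *
st()
L=["fallen_bottle","short_in_rack","medium_in_rack","tall_in_rack"]
fits({"med_placed":(.135,.004,L,.571,-.267,("scene","top")),"rL":(.135,.004,L,.642,-.257,("top",)),"rM":(.105,.004,L,.624,-.19,("top",)),"rR":(.165,.004,L,.616,-.12,("top",))},"9")
E
```

```text
{'clock': 30.95, 'q': [-0.1323, 0.5855, -0.1168, 2.1207, 0.1549, 0.4428, 1.3658], 'tool_pos': [0.5417, 0.0588, 0.061], 'contact_force': [-0.3197, -1.2636, 6.1188], 'finger_gap': 0.0293}
x,y,z axes [[-0.986, -0.164, -0.0], [-0.164, 0.986, -0.002], [0.001, -0.002, -1.0]]
med_placed scene 0.75 fallen_bottle 903
med_placed top 0.82 fallen_bottle 658
med_placed [ 0.5698 -0.2711] -0.679
rL top 0.77 medium_in_rack 627
rL [ 0.6428 -0.2605] -0.91
rM top 0.57 short_in_rack 511
rM [ 0.6236 -0.1913] -0.92
rR top 0.92 tall_in_rack 668
rR [ 0.616  -0.1219] -0.964
```

>>> play_rows:
  deltas:
    - {"twist": [0, 0, 0], "linear": [0, 0, 30], "jaw": 1}
    - {"twist": [0, 0, 0], "linear": [0, 0, 60], "jaw": 1}
    - {"twist": [0, 0, 0], "linear": [-4, -55, 10], "jaw": 1}
    - {"twist": [0, 0, 0], "linear": [-6, -55, 0], "jaw": 1}
    - {"twist": [0, 0, 0], "linear": [-6, -55, 0], "jaw": 1}

```text
clock: 32.67
tool_pos: [0.525, -0.1076, 0.1607]
tool_rot: [0.0, -0.083, 0.997, -0.001]
contact_force: [1.0, -0.6, -2.2]
finger_gap: 0.0295
grip_force: 30.0
```

>>> play_rows:
  deltas:
    - {"twist": [0, 0, 0], "linear": [-6, -55, 0], "jaw": 1}
    - {"twist": [0, 0, 0], "linear": [-7, -46, 0], "jaw": 1}
    - {"twist": [0, 0, 0], "linear": [0, 0, -20], "jaw": 1}
    - {"twist": [0, 0, 0], "linear": [0, 0, -15], "jaw": 1}
    - {"twist": [0, 0, 0], "linear": [0, 0, 0], "jaw": 1}

```text
clock: 33.3
tool_pos: [0.5117, -0.206, 0.1243]
tool_rot: [-0.001, -0.083, 0.997, -0.0]
contact_force: [0.2, -0.4, -2.4]
finger_gap: 0.0298
grip_force: 30.0
```

```bash
python3 - <<'E'
from h import *
tgt(.5127,-.2077,.065)
E
```

```text
{'clock': 33.3, 'q': [0.3829, 0.4954, -0.1462, 2.0588, 0.1252, 0.598, 1.8874], 'tool_pos': [0.5117, -0.206, 0.1243], 'contact_force': [0.1792, -0.4107, -2.3619], 'finger_gap': 0.0298}
x,y,z axes [[-0.986, -0.166, 0.003], [-0.166, 0.986, 0.0], [-0.003, -0.0, -1.0]]
lin mm [  1.   -1.7 -59.3] twist [ 0.  -0.2 -0.1]
```

>>> play_rows:
  deltas:
    - {"twist": [0, 0, 0], "linear": [0, -1, -16], "jaw": 1}
    - {"twist": [0, 0, 0], "linear": [0, 0, -10], "jaw": 1}
    - {"twist": [0, 0, 0], "linear": [0, 0, -8], "jaw": 1}
    - {"twist": [0, 0, 0], "linear": [0, 0, 0], "jaw": 1}
    - {"twist": [0, 0, 0], "linear": [0, 0, 0], "jaw": 1}

```text
clock: 33.92
tool_pos: [0.5126, -0.2081, 0.0917]
tool_rot: [0.0, -0.082, 0.997, -0.001]
contact_force: [0.3, 0.3, -1.6]
finger_gap: 0.0297
grip_force: 30.0
```

>>> play_rows:
  deltas:
    - {"twist": [0, 0, 0], "linear": [0, 0, -10], "jaw": 1}
    - {"twist": [0, 0, 0], "linear": [0, 0, -9], "jaw": 1}
    - {"twist": [0, 0, 0], "linear": [0, 0, -5], "jaw": 1}
    - {"twist": [0, 0, 0], "linear": [0, 0, -2], "jaw": 1}
    - {"twist": [0, 0, 0], "linear": [0, 0, 0], "jaw": 1}

```text
clock: 34.55
tool_pos: [0.5124, -0.2081, 0.0654]
tool_rot: [-0.0, -0.082, 0.997, -0.001]
contact_force: [-0.8, 0.6, -2.0]
finger_gap: 0.0298
grip_force: 30.0
```

>>> play_rows:
  deltas:
    - {"twist": [0, 0, 0], "linear": [0, 0, -0.5], "jaw": 1}
    - {"twist": [0, 0, 0], "linear": [0, 0, 0], "jaw": 1}
    - {"twist": [0, 0, 0], "linear": [0, 0, -0.5], "jaw": 1}
    - {"twist": [0, 0, 0], "linear": [0, 0, 0], "jaw": 1}
    - {"twist": [0, 0, 0], "linear": [0, 0, 0], "jaw": 1}

```text
clock: 35.17
tool_pos: [0.5126, -0.2082, 0.065]
tool_rot: [0.0, -0.082, 0.997, -0.001]
contact_force: [-1.6, -0.2, 4.8]
finger_gap: 0.0294
grip_force: 30.0
```

>>> play_rows:
  deltas:
    - {"twist": [0, 0, 0], "linear": [0, 0, 0], "jaw": 0.4}
    - {"twist": [0, 0, 0], "linear": [0, 0, 0], "jaw": 0.4}
    - {"twist": [0, 0, 0], "linear": [0, 0, 0], "jaw": 0.4}
    - {"twist": [0, 0, 0], "linear": [0, 0, 0], "jaw": 0.4}
    - {"twist": [0, 0, 0], "linear": [0, 0, 15], "jaw": 0.4}

```text
clock: 35.8
tool_pos: [0.5117, -0.2078, 0.0792]
tool_rot: [-0.001, -0.082, 0.997, -0.0]
contact_force: [0.2, 0.1, -0.2]
finger_gap: 0.0561
grip_force: 0.0
```

>>> play_rows:
  deltas:
    - {"twist": [0, 0, 0], "linear": [0, 0, 50], "jaw": 0.4}
    - {"twist": [0, 0, 0], "linear": [0, 0, 60], "jaw": 0.4}
    - {"twist": [0, 0, 0], "linear": [5, 30, 50], "jaw": 0.2}
    - {"twist": [0, 0, 0], "linear": [13, 57, 10], "jaw": 0}
    - {"twist": [0, 0, 0], "linear": [14, 57, 0], "jaw": 0}

```text
clock: 36.42
tool_pos: [0.5451, -0.063, 0.2524]
tool_rot: [0.002, -0.082, 0.997, -0.001]
contact_force: [0.9, -0.8, -0.5]
finger_gap: 0.081
grip_force: 0.0
```

>>> play_rows:
  deltas:
    - {"twist": [0, 0, 0], "linear": [14, 57, 0], "jaw": 0}
    - {"twist": [0, 0, 0], "linear": [14, 57, 0], "jaw": 0}
    - {"twist": [0, 0, 0], "linear": [14, 57, 0], "jaw": 0}
    - {"twist": [0, 0, 0], "linear": [14, 57, 0], "jaw": 0}
    - {"twist": [0, 0, 0], "linear": [14, 57, 0], "jaw": 0}

```text
clock: 37.05
tool_pos: [0.6145, 0.2226, 0.2508]
tool_rot: [0.0, -0.082, 0.997, -0.001]
contact_force: [0.5, 0.7, 0.8]
finger_gap: 0.0932
grip_force: 0.0
```

```bash
python3 - <<'E'
from h import *
tgt(.6303,.2811,.120)
E
```

```text
{'clock': 37.05, 'q': [-0.271, 0.4713, -0.2453, 1.7049, 0.135, 0.9817, 1.1698], 'tool_pos': [0.6145, 0.2226, 0.2508], 'contact_force': [0.4621, 0.6946, 0.7658], 'finger_gap': 0.0932}
x,y,z axes [[-0.986, -0.164, -0.001], [-0.164, 0.986, -0.002], [0.001, -0.001, -1.0]]
lin mm [  15.8   58.5 -130.8] twist [ 0.1  0.  -0. ]
```

>>> play_rows:
  deltas:
    - {"twist": [0, 0, 0], "linear": [16, 58, 0], "jaw": 0}
    - {"twist": [0, 0, 0], "linear": [0, 0, -50], "jaw": 0}
    - {"twist": [0, 0, 0], "linear": [0, 0, -50], "jaw": 0}
    - {"twist": [0, 0, 0], "linear": [0, 0, -29], "jaw": 0}
    - {"twist": [0, 0, 0], "linear": [0, 0, 0], "jaw": 0.4}

```text
clock: 37.67
tool_pos: [0.6292, 0.2782, 0.1192]
tool_rot: [-0.002, -0.082, 0.997, -0.002]
contact_force: [0.6, -0.6, 0.7]
finger_gap: 0.087
grip_force: 0.0
```

>>> play_rows:
  deltas:
    - {"twist": [0, 0, 0], "linear": [0, 0, 0], "jaw": 1}
    - {"twist": [0, 0, 0], "linear": [0, 0, 0], "jaw": 1}
    - {"twist": [0, 0, 0], "linear": [0, 0, 0], "jaw": 1}
    - {"twist": [0, 0, 0], "linear": [0, 0, 0], "jaw": 1}
    - {"twist": [0, 0, 0], "linear": [0, 0, 0], "jaw": 1}

```text
clock: 38.3
tool_pos: [0.6304, 0.2789, 0.1207]
tool_rot: [0.0, -0.082, 0.997, -0.001]
contact_force: [-0.7, -0.0, 0.2]
finger_gap: 0.0378
grip_force: 0.0
```

>>> play_rows:
  deltas:
    - {"twist": [0, 0, 0], "linear": [0, 0, 0], "jaw": 1}
    - {"twist": [0, 0, 0], "linear": [0, 0, 0], "jaw": 1}
    - {"twist": [0, 0, 0], "linear": [0, 0, 0], "jaw": 1}
    - {"twist": [0, 0, 0], "linear": [0, 0, 0], "jaw": 1}
    - {"twist": [0, 0, 0], "linear": [0, 0, 0], "jaw": 1}

```text
clock: 38.92
tool_pos: [0.6304, 0.279, 0.1205]
tool_rot: [-0.0, -0.082, 0.997, -0.001]
contact_force: [-0.6, 1.0, 0.9]
finger_gap: 0.0294
grip_force: 30.0
```

>>> play_rows:
  deltas:
    - {"twist": [0, 0, 0], "linear": [0, 0, 45], "jaw": 1}
    - {"twist": [0, 0, 0], "linear": [0, 0, 60], "jaw": 1}
    - {"twist": [0, 0, 0], "linear": [-5, -27, 40], "jaw": 1}
    - {"twist": [0, 0, 0], "linear": [-11, -55, 0], "jaw": 1}
    - {"twist": [0, 0, 0], "linear": [-11, -55, 0], "jaw": 1}

```text
clock: 39.55
tool_pos: [0.6028, 0.1401, 0.2656]
tool_rot: [-0.0, -0.083, 0.997, -0.001]
contact_force: [0.2, -0.2, -2.2]
finger_gap: 0.0292
grip_force: 30.0
```

>>> play_rows:
  deltas:
    - {"twist": [0, 0, 0], "linear": [-11, -55, 0], "jaw": 1}
    - {"twist": [0, 0, 0], "linear": [-11, -55, 0], "jaw": 1}
    - {"twist": [0, 0, 0], "linear": [-11, -55, 0], "jaw": 1}
    - {"twist": [0, 0, 0], "linear": [-11, -55, 0], "jaw": 1}
    - {"twist": [0, 0, 0], "linear": [-11, -50, 0], "jaw": 1}

```text
clock: 40.17
tool_pos: [0.5472, -0.1305, 0.2653]
tool_rot: [-0.0, -0.082, 0.997, -0.001]
contact_force: [0.3, -0.3, -3.7]
finger_gap: 0.0295
grip_force: 30.0
```

```bash
python3 - <<'E'
from h import *
tgt(.548,-.133,.1245)
E
```

```text
{'clock': 40.175, 'q': [0.2792, 0.3371, -0.1972, 1.8883, 0.0839, 0.9245, 1.7771], 'tool_pos': [0.5472, -0.1305, 0.2653], 'contact_force': [0.3318, -0.3348, -3.6755], 'finger_gap': 0.0295}
x,y,z axes [[-0.987, -0.163, 0.001], [-0.163, 0.987, -0.002], [-0.001, -0.002, -1.0]]
lin mm [   0.8   -2.5 -140.8] twist [ 0.1 -0.  -0. ]
```

>>> play_rows:
  deltas:
    - {"twist": [0, 0, 0], "linear": [0, -2, -30], "jaw": 1}
    - {"twist": [0, 0, 0], "linear": [0, 0, -30], "jaw": 1}
    - {"twist": [0, 0, 0], "linear": [0, 0, -20], "jaw": 1}
    - {"twist": [0, 0, 0], "linear": [0, 0, 0], "jaw": 1}
    - {"twist": [0, 0, 0], "linear": [0, 0, 0], "jaw": 1}

```text
clock: 40.8
tool_pos: [0.5486, -0.1302, 0.1861]
tool_rot: [0.0, -0.082, 0.997, -0.001]
contact_force: [0.9, 0.7, -1.9]
finger_gap: 0.0294
grip_force: 30.0
```

>>> play_rows:
  deltas:
    - {"twist": [0, 0, 0], "linear": [0, -3, 0], "jaw": 1}
    - {"twist": [0, 0, 0], "linear": [0, 0, -10], "jaw": 1}
    - {"twist": [0, 0, 0], "linear": [0, 0, -10], "jaw": 1}
    - {"twist": [0, 0, 0], "linear": [0, 0, -8], "jaw": 1}
    - {"twist": [0, 0, 0], "linear": [0, 0, 0], "jaw": 1}

```text
clock: 41.42
tool_pos: [0.5479, -0.1329, 0.1566]
tool_rot: [-0.001, -0.082, 0.997, -0.001]
contact_force: [-0.3, -0.0, -2.2]
finger_gap: 0.0294
grip_force: 30.0
```

>>> play_rows:
  deltas:
    - {"twist": [0, 0, 0], "linear": [0, 0, -12], "jaw": 1}
    - {"twist": [0, 0, 0], "linear": [0, 0, -10], "jaw": 1}
    - {"twist": [0, 0, 0], "linear": [0, 0, -6], "jaw": 1}
    - {"twist": [0, 0, 0], "linear": [0, 0, -3], "jaw": 1}
    - {"twist": [0, 0, 0], "linear": [0, 0, 0], "jaw": 1}

```text
clock: 42.05
tool_pos: [0.5484, -0.1331, 0.1264]
tool_rot: [-0.0, -0.082, 0.997, -0.001]
contact_force: [0.1, -0.3, -1.7]
finger_gap: 0.0291
grip_force: 30.0
```

>>> play_rows:
  deltas:
    - {"twist": [0, 0, 0], "linear": [0, 0, -0.5], "jaw": 1}
    - {"twist": [0, 0, 0], "linear": [0, 0, 0], "jaw": 1}
    - {"twist": [0, 0, 0], "linear": [0, 0, -0.5], "jaw": 1}
    - {"twist": [0, 0, 0], "linear": [0, 0, 0], "jaw": 1}
    - {"twist": [0, 0, 0], "linear": [0, 0, 0], "jaw": 1}

```text
clock: 42.68
tool_pos: [0.5484, -0.1331, 0.1256]
tool_rot: [-0.0, -0.082, 0.997, -0.001]
contact_force: [-0.6, 0.5, -1.9]
finger_gap: 0.0292
grip_force: 30.0
```

>>> play_rows:
  deltas:
    - {"twist": [0, 0, 0], "linear": [0, 0, -1], "jaw": 1}
    - {"twist": [0, 0, 0], "linear": [0, 0, -0.5], "jaw": 1}
    - {"twist": [0, 0, 0], "linear": [0, 0, -0.3], "jaw": 1}
    - {"twist": [0, 0, 0], "linear": [0, 0, 0], "jaw": 1}
    - {"twist": [0, 0, 0], "linear": [0, 0, 0], "jaw": 1}

```text
clock: 43.3
tool_pos: [0.5489, -0.133, 0.1244]
tool_rot: [0.001, -0.082, 0.997, -0.001]
contact_force: [-1.0, 0.4, 4.9]
finger_gap: 0.0296
grip_force: 30.0
```

Seated. Now I release, rise and move aside.

>>> play_rows:
  deltas:
    - {"twist": [0, 0, 0], "linear": [0, 0, 0], "jaw": 0.4}
    - {"twist": [0, 0, 0], "linear": [0, 0, 0], "jaw": 0.4}
    - {"twist": [0, 0, 0], "linear": [0, 0, 0], "jaw": 0.4}
    - {"twist": [0, 0, 0], "linear": [0, 0, 0], "jaw": 0.4}
    - {"twist": [0, 0, 0], "linear": [0, 0, 15], "jaw": 0.4}

```text
clock: 43.92
tool_pos: [0.5477, -0.133, 0.1384]
tool_rot: [-0.001, -0.082, 0.997, -0.0]
contact_force: [0.4, -0.2, 0.2]
finger_gap: 0.0558
grip_force: 0.0
```

>>> play_rows:
  deltas:
    - {"twist": [0, 0, 0], "linear": [0, 0, 45], "jaw": 0.4}
    - {"twist": [0, 0, 0], "linear": [0, 0, 60], "jaw": 0.4}
    - {"twist": [0, 0, 0], "linear": [0, 40, 40], "jaw": 0.4}
    - {"twist": [0, 0, 0], "linear": [0, 60, 0], "jaw": 0.4}
    - {"twist": [0, 0, 0], "linear": [0, 60, 0], "jaw": 0.4}

```text
clock: 44.55
tool_pos: [0.5485, 0.0282, 0.2857]
tool_rot: [0.001, -0.082, 0.997, -0.001]
contact_force: [1.1, 0.1, -0.2]
finger_gap: 0.0557
grip_force: 0.0
```

>>> play_rows:
  deltas:
    - {"twist": [0, 0, 0], "linear": [0, 60, 0], "jaw": 0.4}
    - {"twist": [0, 0, 0], "linear": [0, 60, 0], "jaw": 0.4}
    - {"twist": [0, 0, 0], "linear": [0, 60, 0], "jaw": 0.4}
    - {"twist": [0, 0, 0], "linear": [0, 60, 0], "jaw": 0.4}
    - {"twist": [0, 0, 0], "linear": [0, 0, 0], "jaw": 0.4}

```text
clock: 45.18
tool_pos: [0.5468, 0.2727, 0.2846]
tool_rot: [0.0, -0.086, 0.996, 0.001]
contact_force: [0.2, -0.2, -0.4]
finger_gap: 0.056
grip_force: 0.0
```

```bash
python3 - <<'E'
from h import *
st()
a=snap("top","topE")[150:320,250:490];b=snap("scene","sceneE")[200:370,100:340]
cv2.imwrite("pics/end.png",cv2.resize(np.hstack([a,b]),(800,283))[:,:,::-1])
E
```

```text
{'clock': 45.175, 'q': [-0.3324, 0.3919, -0.3138, 1.7561, 0.138, 1.0145, 1.0464], 'tool_pos': [0.5468, 0.2727, 0.2846], 'contact_force': [0.1789, -0.1853, -0.3551], 'finger_gap': 0.056}
x,y,z axes [[-0.985, -0.172, -0.0], [-0.172, 0.985, 0.001], [-0.0, 0.001, -1.0]]
```

View pics/end.png

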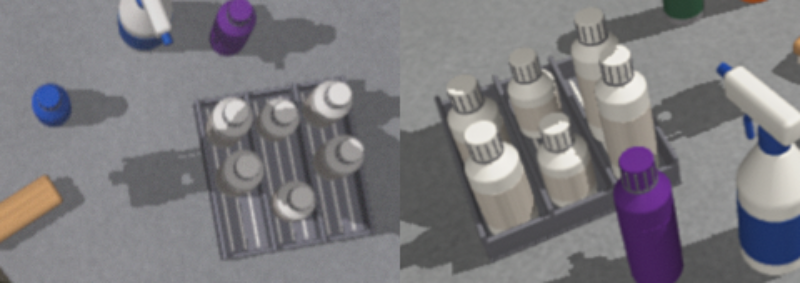

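The crops show all six bottles upright in their lanes, each loose one in file with its match. The blue and purple look-alikes, the brush and the sprayer are where they were.

```bash
python3 -c "
from rig import ctrl
print(ctrl.finish_job())"
```

```text
the job is handed in; nothing more can be done
None
```

The fallen bottle was stood up on the worktop and released, all three loose bottles now stand upright in the lanes matching their heights, and the job is handed in at about 45 s of robot time.

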